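# Turn the bead-case tray round and repack it

## Robot

A 7-joint arm with a two-finger parallel gripper is mounted at the origin on the work surface. World frame = base frame: x ahead of the robot, y to its left, z up, the work surface at z = 0. Lengths are in mm, angles in degrees, forces in N, time in s.
With the tool pointing down it reaches from about 400 to 850 mm from the base axis. Payload 4.4 kg.
Tool frame: the origin (TCP) lies midway between the tips of the shut fingers; the grasp point (between the pads) lies robot.pinch_z behind it (robot.pinch_z is the distance from the TCP to the grasp point, in mm); z points along the fingers, y is the line along which they close (so a half turn about z gives the same grasp; the last joint's range is limited). The gripper opens to 94 mm and grips with 3 to 60 N. Pads are 16 mm wide; open, the fingers measure 119 mm over their backs; the gripper's body (75 mm by 177 mm) begins 78 mm behind the grasp point.
Start: joints at [-3.77, 36.005, 2.206, 86.941, -1.547, 57.084, -1.146], TCP at [650.014, 0.028, 205.478] pointing down, gripper open.
Joint ranges: [-175.42, 175.42], [-21.48, 121.26], [-71.46, 75.88], [10.55, 141.38], [-63.04, 243.04], [13.31, 113.54], [-168.57, 168.57]. Speed limits (degrees/s): [147.25, 147.25, 180, 180, 180, 180, 180].

## Interface

Orientations are given as [roll, pitch, yaw] about the fixed x, y, z axes, in that order (R = Rz(yaw) Ry(pitch) Rx(roll)).
In Python, from rig import monitor, grab_frame, job, spot_in, tip_of, robot gives the robot as it stands.
- The arm moves only by the shell command python3 -m jog 'ROWS' [FORCE]. ROWS is JSON, a list of rows, each a list of 7 numbers: the opening, from 0 (shut) to 1 (fully open), then the shift along the tool's x, y, z in units of 50 mm (1.0 is 50 mm), then the turn, a rotation vector about the tool's x, y, z in units of 5 degrees (1.0 is 5 degrees). In form: [[fingers, tx, ty, tz, wx, wy, wz], ...]. A call has 1 to 10 rows; each row shifts and turns the commanded pose from where the row before left it, along the tool's axes as they then stand; what a row does not reach is not made up. A row lasts 1/10 s, in which the tool goes at most 50 mm and 8.59 degrees, less where a joint would pass 70% of its speed; a pose out of reach is approached as far as the arm can. A call is refused whole if a number of a shift passes 1 or a number of a turn 1, either way. A call with a gripper value outside its range is refused whole. The fingers move at their own pace and stop on an object; FORCE is the grip in N (left out, the last holds). Time passes only in rows, so rows that do not move let the fingers close. It gives the time, the measured TCP pose, the force, the opening and the grip force at its end, in the units of the state.
- monitor.get_obs(): the state, without advancing time (a new reading comes with each control period).
- grab_frame(name): name is "scene" or "side" or "wrist"; returns a dict with "image" (420x560x3 uint8, red, green, blue), "fx", "fy", "cx", "cy" (pixels), "eye" and "attitude" of the camera in the world. Camera axes: x right, y down, z forward; pixel columns grow to the right and rows downward; lengths in mm; the calibration is good to about 2 mm. A picture is of the moment at which its call begins. There is no depth.
- job.close_job(): hands the job in; it is judged then, once.
Trained networks look in a picture, given as the dict that the camera call returned (one of the last four; its "shot" number tells which), for a name from the list of things; names that differ only in an ending like _2 or _b are one class to them, and where a whole thing is asked for, a point or a joint stands for the part that bears it (a point fixed in the world has none). Each returns a list of dicts, best first, with "confidence" (0 to 1); they miss things now and then, are a little off and sometimes report something else, mostly with a low value. They report only what shows in the picture. A call takes as long as a camera call.
- spot_in(label, picture): "centre" ([column, row] in pixels, amid what is visible of it).
- tip_of(label, picture): "centre" ([column, row] in pixels: a listed point, or the origin of a listed thing).
The state is a dict: "time_s": time; "qpos": joint angles; "joint_velocities": joint speeds; "joint_efforts": joint torques, N m; "position": TCP position; "eef_rot": TCP orientation; "ft_force": force on the tool from outside, world axes, zero at the start; "ft_torque": the same for the moment, N m; "width": finger opening in mm; "grasp_force": force on a finger pad.
Only numpy, scipy, OpenCV 4.12 (cv2) and the standard library are available. Lean on these libraries where they do the work, as an engineer would, in place of code of your own. Each camera call takes 0.05 s, during which the arm holds its last target. There are 200 camera calls.

## Task

The tray in the bead case was put in the wrong way round: its tube holes belong at the end of the case with the steel clasp. First stand all the tubes upright in holes of the bench rack, any holes, then lift the empty tray clear by its handle, turn it half a turn and lower it fully home in the case, and put every tube back in a tray hole, pushed right down. In the end the lidded jar of beads must also stand upright in the open half of the tray; leave everything else on the bench where it is.

Things in the scene. Friction and masses are not known exactly. Their poses are not given: they have to be found in the camera images.
- case: Dark wooden open case, fixed to the bench, 222 x 122 mm outside (x by y), rim 50 mm high, floor 8 mm thick, walls 8.5 mm, inside 205 x 105 mm, the inner rim bevelled outward by 4 mm over its top 12 mm. Origin: centre of its underside; x along its length, z up. The steel clasp (a plate, and a tongue sticking out 17 mm past the wall) is on the outside of its +x end wall.
- tray: Loose plywood tray, 450 g, 200 x 100 mm (x by y), walls 38 mm high, 4 mm thick, floor 6 mm. Starts fully home on the case floor (origin 8 mm above the case's) with its x, y along the case's; 2.5 mm of play on every side. Origin: centre of its underside; x along its length, z up. A 36 mm high divider crosses it at x = 0.
- tray_grip (a point): Middle of the tray's handle, 93 mm above the tray's origin at its centre: an upright flat bar over the divider, 10 mm thick (along tray x), 66 mm long (along tray y), 26 mm tall, on two posts.
- tray_holes (a point): Mouth of the middle tube hole, at tray x -68, y 0, z 40 mm, in the top of a block filling the tray's -x end. Three round holes in a row at tray x = -68 mm, y = -30, 0 and +30 mm, 19.4 mm across with chamfered mouths, flat bottom 6 mm above the tray's origin.
- tray_bin (a point): Middle of the floor of the tray's open half: tray x 50, y 0, z 6 mm. The compartment is open above; it spans tray x 3 to 96 mm, y -46 to 46 mm.
- rack: Loose wooden bench rack, 800 g, 60 x 160 mm (x by y), 44 mm high, empty at the start. Origin: centre of its underside; z up. Four holes like the tray's in a row at x = 0, y = -57, -19, +19 and +57 mm, 19.4 mm across with chamfered mouths, bottom 8 mm above the origin.
- jar: Round glass jar of beads with a steel lid, closed, 52 mm across, straight-sided, 75 mm tall, 160 g with most of the weight in its bottom; stands on the bench. Origin: centre of its underside; z up.
- tube1: Clear straight bead tube, 18 mm across with a tapered foot, 100 mm long, about 30 g; its top 18 mm is a grey round cap 21 mm across. Origin: centre of its foot; z along it towards the cap. Starts standing in a tray hole. Two or all three of the tubes are present in a run.
- tube2: A tube like tube1, in another tray hole. Two or all three of the tubes are present in a run.
- tube3: A tube like tube1, in another tray hole. Two or all three of the tubes are present in a run.
- openjar1: Open bead jar, 66 mm across, 75 mm tall; not part of the job, to be left alone. Origin on its underside.
- openjar2: Open bead jar, 66 mm across, 75 mm tall; not part of the job, to be left alone. Origin on its underside.
- spool: Black spool, 44 mm across, 40 mm tall; not part of the job, to be left alone. Origin on its underside.
- pliers: Pliers lying flat, about 150 mm long, 14 mm high; not part of the job, to be left alone. Origin on its underside.
- dish: White bowl, 100 mm across, 35 mm tall; not part of the job, to be left alone. Origin on its underside.
- brush: Brush lying flat; not part of the job, to be left alone. Origin on its underside.

How it is judged:
By the outcome, as a careful person would: the job done as asked, in the order asked, and still so for the second after the job is handed in, with the robot touching nothing.
Of tube1, tube2, tube3 only 2 to 3 are there at a start; the rules pass over those that are not, and their reading is None.
At some moment in a run one of jar, rack may be knocked a few centimetres aside while the robot is not near it.
It also fails if it takes over 210 s, if anything falls off the work surface, if the arm or the gripper's body presses on something with over 40 N, if the wrist force passes 120 N, or if a joint passes its speed limit or range.

## Working session

There is one attempt and no reset: what is moved stays moved. The work goes in short steps, Python scripts to look and compute and a shell command to move; the robot and the scene stay as the last step left them, time stands still between calls to the robot, and variables do not carry over. Pictures are saved under pics/ and viewed, at most 14 in all, crops included, and the job is handed in when it is done.

```bash
mkdir -p pics; ls; cat > h.py <<'E'
import numpy as np, cv2
from scipy.spatial.transform import Rotation as R
from rig import monitor, grab_frame, job, spot_in, tip_of, robot
def rot(a):
    a=np.array(a,float)
    return a if a.shape==(3,3) else R.from_euler('xyz',a,degrees=True).as_matrix()
def ray(f,px):
    d=np.array([(px[0]-f['cx'])/f['fx'],(px[1]-f['cy'])/f['fy'],1.])
    return np.array(f['eye'],float),rot(f['attitude'])@d
def at_z(f,px,z):
    e,d=ray(f,px); return e+d*(z-e[2])/d[2]
def proj(f,p):
    c=rot(f['attitude']).T@(np.array(p,float)-np.array(f['eye']))
    return np.array([f['fx']*c[0]/c[2]+f['cx'],f['fy']*c[1]/c[2]+f['cy']])
def save(f,n,crop=None,s=1):
    im=f['image'][...,::-1]
    if crop: im=im[crop[1]:crop[3],crop[0]:crop[2]]
    cv2.imwrite('pics/'+n,cv2.resize(im,None,fx=s,fy=s,interpolation=cv2.INTER_CUBIC))
def tri(fs,pxs):
    A=np.zeros((3,3));b=np.zeros(3)
    for f,p in zip(fs,pxs):
        e,d=ray(f,p);d=d/np.linalg.norm(d);P=np.eye(3)-np.outer(d,d);A+=P;b+=P@e
    return np.linalg.solve(A,b)
E
python3 - <<'E'
from h import *
np.set_printoptions(precision=1,suppress=True)
fs={n:grab_frame(n) for n in('scene','side','wrist')}
for n,f in fs.items():
    save(f,n+'0.png'); print(n,f['fx'],np.array(f['eye']),f['attitude'])
print(robot.pinch_z)
for n in fs:
  for l in('case','rack','jar','tray','tube1'):
    print(n,l,'spot',[(np.round(d['centre']),round(d['confidence'],2)) for d in spot_in(l,fs[n])][:4],'tip',[(np.round(d['centre'],1),round(d['confidence'],2)) for d in tip_of(l,fs[n])][:4])
  for l in('tray_grip','tray_holes','tray_bin'):
    print(n,l,[(np.round(d['centre'],1),round(d['confidence'],2)) for d in tip_of(l,fs[n])][:3])
print(monitor.get_obs())
E
```

```text
pics
scene 491.4235947896936 [1387.9  588.5  795.9] [-126.1   -1.2  127.9]
side 500.28498230449253 [ 374.8 -858.8  987. ] [-135.7    0.3  -13.7]
wrist 354.7209461857851 [649.1  84.9 383.8] [163.3   0.1   0. ]
18.8
scene case spot [(array([232., 202.]), 0.83)] tip [(array([231.9, 200.2]), 0.84)]
scene rack spot [(array([354., 248.]), 0.87)] tip [(array([350.2, 254. ]), 0.77)]
scene jar spot [(array([311., 187.]), 0.66)] tip [(array([309.2, 199.4]), 0.85), (array([208. , 185.7]), 0.16)]
scene tray spot [(array([237., 184.]), 0.68)] tip [(array([232.8, 194.9]), 0.91), (array([305.7, 198.1]), 0.46)]
scene tube1 spot [(array([217., 164.]), 0.71), (array([206., 166.]), 0.7), (array([201., 173.]), 0.52)] tip [(array([205.6, 186.6]), 0.65), (array([216.3, 183.4]), 0.55), (array([202.7, 195.6]), 0.46)]
scene tray_grip [(array([230.4, 167.8]), 0.78)]
scene tray_holes [(array([211.8, 178. ]), 0.91)]
scene tray_bin [(array([203.8, 196.1]), 0.6), (array([245. , 201.3]), 0.57), (array([217.6, 253.8]), 0.27)]
side case spot [(array([304., 310.]), 0.8)] tip [(array([338.4, 310.9]), 0.37)]
side rack 
[... 1121 characters left out ...]
be1 spot [(array([238., 406.]), 0.63), (array([267., 403.]), 0.57), (array([217., 411.]), 0.55)] tip []
wrist tray_grip [(array([216.9, 387.9]), 0.59)]
wrist tray_holes [(array([242.5, 397.1]), 0.66), (array([109.3, 189.4]), 0.16)]
wrist tray_bin [(array([217.5, 296.3]), 0.57)]
{'time_s': 2.1, 'qpos': array([-3.8, 36. ,  2.2, 86.9, -1.5, 57.1, -1.1]), 'joint_velocities': array([-0.1,  0. ,  0.1,  0. , -0. , -0. ,  0. ]), 'joint_efforts': array([ -0. , -55. ,   1.1, -18.7,  -0.1,   0. ,   0. ]), 'position': array([650. ,   0. , 205.5]), 'eef_rot': array([180.,  -0.,  90.]), 'ft_force': array([ 0.1, -0.2,  0.5]), 'ft_torque': array([0., 0., 0.]), 'grasp_force': 0.0, 'width': 93.54291787136583}
```

View images.

```bash
python3 - <<'E'
import cv2,numpy as np
a=cv2.imread('pics/scene0.png')[110:310,130:430];b=cv2.imread('pics/side0.png')[130:380,170:420]
cv2.imwrite('pics/a.png',np.hstack([cv2.resize(a,(450,300),interpolation=2),cv2.resize(b,(300,300),interpolation=2)]))
E
python3 - <<'E'
from h import *
E
```

```text
(no output)
```

View pics/scene0.png

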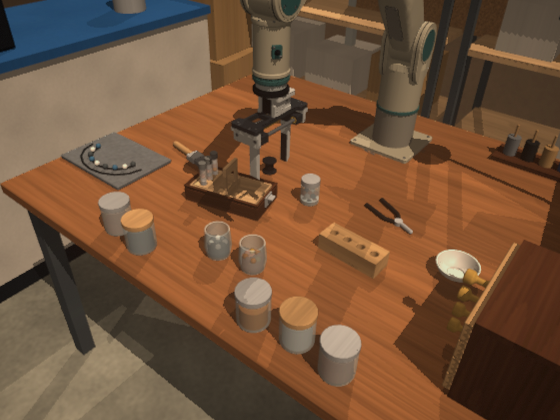

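View pics/side0.png

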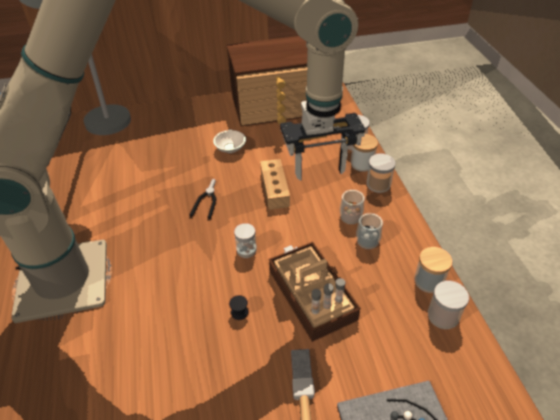

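View pics/wrist0.png

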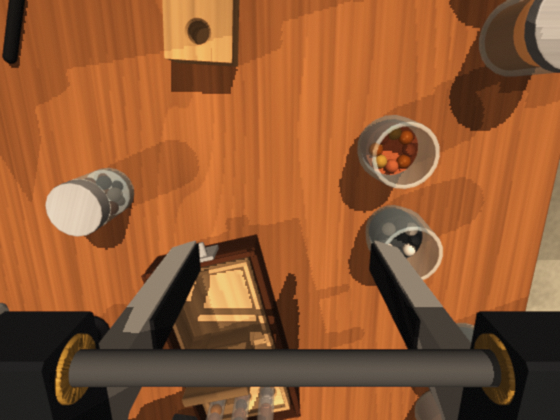

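```bash
python3 - <<'E'
from h import *
np.set_printoptions(precision=1,suppress=True)
fs={n:grab_frame(n) for n in('scene','side','wrist')}
px=dict(grip=([230.4,167.8],[310.9,268],[216.9,387.9]),holes=([211.8,178],[327.8,307.9],[242.5,397.1]),tray=([232.8,194.9],[311.2,294.1],None),bin=([245,201.3],[300.7,278.1],[217.5,296.3]),rack=([350.2,254],[275.1,189.1],None),jar=([309.2,199.4],[241.2,250.3],[110.3,189.8]))
zz=dict(grip=101,holes=48,tray=8,bin=14,rack=0,jar=0)
F=[fs['scene'],fs['side'],fs['wrist']]
for k,v in px.items():
    u=[(f,p) for f,p in zip(F,v) if p is not None]
    print(k,tri(*zip(*u)),[at_z(f,p,zz[k])[:2] for f,p in u])
for p in ([204.5,253],[200.5,18.5],[165,55],[235,65]): print('wrist',p,at_z(F[2],p,44)[:2])
print('rack holes: clasp', at_z(F[2],[207,252],40)[:2])
# rack hole mouths in scene/side found by darkness visually
for p in ([335,232],[347,239],[360,247],[374,254]): print('sc',at_z(F[0],p,44)[:2])
for p in ([268,165],[272,173],[276,181],[281,191]): print('sd',at_z(F[1],p,44)[:2])
save(F[1],'sr.png',(240,140,370,340),3.0); save(F[0],'sc.png',(160,130,400,290),3)
E
```

```text
grip [ 581.3 -190.1   98.8] [array([ 588.1, -186.1]), array([ 577.5, -189.1]), array([ 582.9, -190.6])]
holes [ 596.7 -259.3   41.8] [array([ 598.9, -248.6]), array([ 596.6, -266.3]), array([ 600. , -255.6])]
tray [ 578.8 -192.     5.1] [array([ 580.9, -188.8]), array([ 578.9, -194.6])]
bin [ 570.4 -145.5    4.6] [array([ 588.2, -137.2]), array([ 565.3, -147.3]), array([ 570.5, -141. ])]
rack [576.  189.8   1.6] [array([575.4, 188.7]), array([575.8, 192.4])]
jar [448.  -16.7  -2.6] [array([453.6, -18.8]), array([441.1, -13.7]), array([454.8, -14.6])]
wrist [204.5, 253] [566.  -71.4]
wrist [200.5, 18.5] [576.8 150.1]
wrist [165, 55] [543.2 120.7]
wrist [235, 65] [605.2 112.4]
rack holes: clasp [567.7 -72.1]
sc [575.8 140.8]
sc [579.7 177.1]
sc [585.  215.8]
sc [585.7 253.1]
sd [568.8 251.8]
sd [572.7 214.2]
sd [576.5 177.8]
sd [581. 134.]
```

View pics/sc.png

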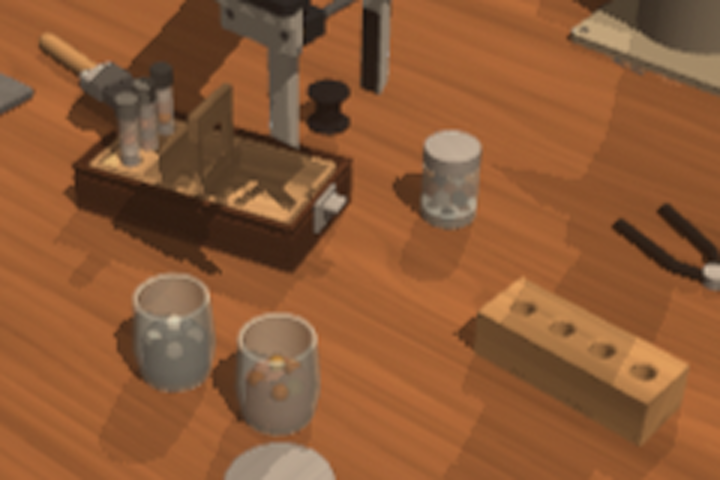

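```bash
python3 -m jog '[[1,-0.84,-0.6,-0.18,0,0,0],[1,-0.84,-0.6,-0.18,0,0,0],[1,-0.84,-0.6,-0.18,0,0,0],[1,-0.84,-0.6,-0.18,0,0,0],[1,-0.84,-0.6,-0.18,0,0,0],[1,0,0,0,0,0,1],[1,0,0,0,0,0,1],[1,0,0,0,0,0,1],[1,0,0,0,0,0,1],[1,0,0,0,0,0,1]]'
python3 -m jog '[[1,0,0,0,0,0,1],[1,0,0,0,0,0,1],[1,0,0,0,0,0,1],[1,0,0,0,0,0,1],[1,0,0,0,0,0,1],[1,0,0,0,0,0,1],[1,0,0,0,0,0,1],[1,0,0,0,0,0,1],[1,0,0,0,0,0,1],[1,0,0,0,0,0,1]]'
python3 -m jog '[[1,0,0,0,0,0,0.6],[1,0,0,0,0,0,0],[1,0,0,0,0,0,0]]'
python3 - <<'E'
from h import *
np.set_printoptions(precision=1,suppress=True)
f=grab_frame('wrist');save(f,'w1.png');print(f['eye'],f['attitude'],monitor.get_obs()['qpos'])
for l,z in(('tray_grip',101),('tray_holes',48),('tray_bin',14),('tray',8),('tube1',14),('case',0),('jar',0)):
    print(l,[(np.round(d['centre'],1),round(d['confidence'],2),at_z(f,d['centre'],z)[:2]) for d in tip_of(l,f)][:4])
E
```

```text
time_s: 3.25
position: [506.8, -200.5, 248.6]
eef_rot: [180.0, -0.0, 64.8]
ft_force: [0.0, 1.0, 0.5]
width: 94.4
grasp_force: 0.0
time_s: 4.25
position: [506.9, -200.3, 248.5]
eef_rot: [-180.0, -0.0, 14.8]
ft_force: [-0.1, -0.3, -0.3]
width: 93.9
grasp_force: 0.0
time_s: 4.55
position: [506.9, -200.3, 248.5]
eef_rot: [-180.0, -0.0, 12.1]
ft_force: [-0.1, 0.2, 0.5]
width: 94.2
grasp_force: 0.0
[ 588.9 -182.2  427.6] [163.3   0.1 -77.9] [  2.8  26.   23.4 101.2 -12.2  55.3 -46.9]
tray_grip [(array([291.6, 108.4]), 0.88, array([ 580.7, -190.1]))]
tray_holes [(array([355.1, 103.7]), 0.98, array([ 597.6, -254.4]))]
tray_bin [(array([247.2, 104.6]), 0.61, array([ 572. , -142.6])), (array([349.7, 129.5]), 0.25, array([ 569.6, -262.4]))]
tray [(array([290.9, 106.1]), 0.74, array([ 580.6, -191.1]))]
tube1 [(array([348.8, 130.4]), 0.93, array([ 568.4, -261.6])), (array([348.7, 103.5]), 0.76, array([ 597.1, -253.8])), (array([349.5,  73.3]), 0.55, array([ 628.1, -246.3])), (array([267.3, 243.2]), 0.35, array([ 411.8, -197.7]))]
case [(array([355.5, 101.4]), 0.71, array([ 601.3, -263.3]))]
jar [(array([127.3, 181.8]), 0.78, array([449.8, -12.9]))]
```

View pics/w1.png

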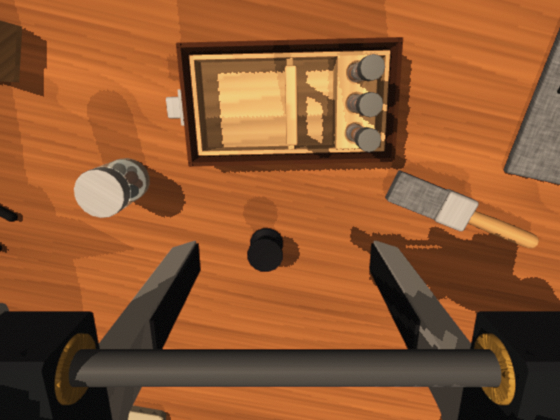

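```bash
python3 - <<'E'
from h import *
np.set_printoptions(precision=1,suppress=True)
f=grab_frame('wrist');
g=cv2.medianBlur(cv2.cvtColor(f['image'],cv2.COLOR_RGB2GRAY),3)
c=cv2.HoughCircles(g[40:170,330:410],cv2.HOUGH_GRADIENT,1,20,param1=120,param2=9,minRadius=10,maxRadius=15)
for x,y,r in c[0][:6]:print((x+330,y+40),r,at_z(f,(x+330,y+40),114)[:2])
for p in([371,68],[369,104],[368,139]):print(p,at_z(f,p,114)[:2])
for p in([178,43],[402,38],[190,165],[405,158]):print(p,at_z(f,p,50)[:2])
save(f,'w1c.png',(165,25,415,180),3.2)
E
```

```text
(np.float32(369.5), np.float32(104.5)) 14.4 [ 597.9 -254.3]
(np.float32(372.5), np.float32(64.5)) 14.4 [ 629.1 -247.9]
(np.float32(368.5), np.float32(139.5)) 11.0 [ 569.3 -261.5]
(np.float32(387.5), np.float32(121.5)) 13.2 [ 587.5 -273.3]
(np.float32(351.5), np.float32(122.5)) 10.6 [ 580.2 -243.2]
[371, 68] [ 626.2 -247.4]
[369, 104] [ 598.2 -253.7]
[368, 139] [ 569.6 -261. ]
[178, 43] [616.6 -69.7]
[402, 38] [ 666.5 -282.7]
[190, 165] [499.  -97.3]
[405, 158] [ 554.5 -321.3]
```

View pics/w1c.png

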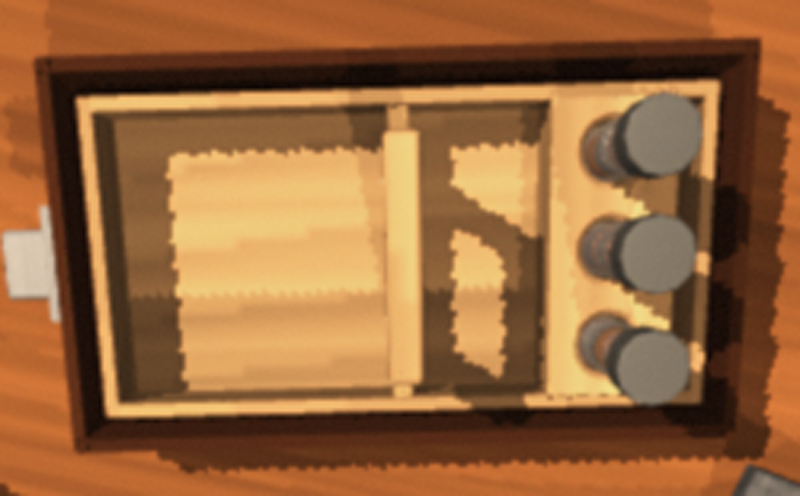

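```bash
cat > go.py <<'E'
import sys
from h import *
# go.py x y z yaw : total tool-axis shift (after turning) and turn units from measured pose
o=monitor.get_obs(); t=[float(v) for v in sys.argv[1:5]]
dy=(o['eef_rot'][2]-t[3]+180)%360-180
Rt=R.from_euler('xyz',[180,0,t[3]],degrees=True).as_matrix(); Rn=rot(o['eef_rot'])
d=np.array(t[:3])-o['position']
print('wz',round(dy/5,2),'after-turn',np.round(Rt.T@d/50,3),'before-turn',np.round(Rn.T@d/50,3),'q7',round(o['qpos'][6],1))
E
python3 -m jog '[[1,0,0,0,0,0,-0.4],[0.5,0.7,0.5,0.6,0,0,0],[0.5,0.7,0.5,0.6,0,0,0],[0.5,0.7,0.5,0.6,0,0,0],[0.5,0,0,0,0,0,0],[0.5,0,0,0,0,0,0],[0.5,0,0,0,0,0,0]]'
python3 go.py 627 -247.4 85 14
python3 - <<'E'
from h import *
f=grab_frame('wrist');save(f,'w2.png')
E
```

```text
time_s: 5.7
position: [620.8, -245.8, 164.0]
eef_rot: [180.0, -0.1, 14.0]
ft_force: [-0.3, 0.7, 0.2]
width: 49.6
grasp_force: 0.0
wz 0.0 after-turn [0.111 0.062 1.579] before-turn [0.11  0.061 1.58 ] q7 -43.2
```

View pics/w2.png

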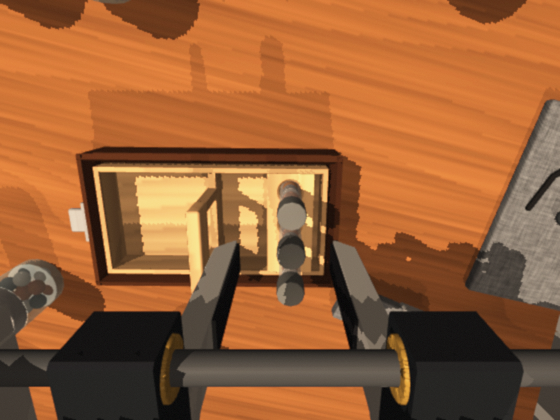

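```bash
python3 - <<'E'
from h import *
np.set_printoptions(precision=1,suppress=True)
f=grab_frame('wrist')
for p in([291.5,214],[291,251],[290.5,291]):print(p,at_z(f,p,114)[:2])
o=monitor.get_obs();print(o['position'],proj(f,o['position']))
print([(np.round(d['centre']),at_z(f,d['centre'],14)[:2]) for d in tip_of('tube1',f)],[(at_z(f,d['centre'],48)[:2]) for d in tip_of('tray_holes',f)])
E
```

```text
[291.5, 214] [ 629.4 -248. ]
[291, 251] [ 602.7 -254.4]
[290.5, 291] [ 571.9 -261.9]
[ 621.2 -245.7  165. ] [285.6 255.8]
[(array([220., 209.]), array([ 585.4, -188.7]))] [array([ 597.7, -252.3])]
```

```bash
python3 -m jog '[[0.5,0.13,0.065,0,0,0,0],[0.5,0,0,0.5,0,0,0],[0.5,0,0,0.5,0,0,0],[0.5,0,0,0.4,0,0,0],[0.5,0,0,0.16,0,0,0],[0.5,0,0,0,0,0,0],[0.1,0,0,0,0,0,0],[0.1,0,0,0,0,0,0],[0.1,0,0,0,0,0,0],[0.1,0,0,0,0,0,0]]' 15
python3 -m jog '[[0.1,0,0,0,0,0,0],[0.1,0,0,0,0,0,0],[0.1,0,0,-0.3,0,0,0],[0.1,0,0,-0.5,0,0,0],[0.1,0,0,-0.6,0,0,0],[0.1,0,0,-1,0,0,0],[0.1,0,0,-0.6,0,0,0],[0.1,0,0,0,0,0,0]]'
python3 go.py 577 75 230 90
```

```text
time_s: 6.9
position: [628.9, -247.4, 85.5]
eef_rot: [180.0, -0.1, 14.0]
ft_force: [1.1, -0.5, 2.4]
width: 21.0
grasp_force: 15.0
time_s: 7.7
position: [630.9, -248.7, 240.9]
eef_rot: [179.7, -0.5, 14.0]
ft_force: [0.5, -0.1, -1.3]
width: 20.2
grasp_force: 15.0
wz -15.2 after-turn [ 6.475 -1.078  0.219] before-turn [ 0.518 -6.544  0.185] q7 -44.8
```

```bash
python3 -m jog '[[0.1,0.07,-0.6,0.02,0,0,0],[0.1,0.07,-0.9,0.02,0,0,0],[0.1,0.07,-0.95,0.02,0,0,0],[0.1,0.07,-0.95,0.02,0,0,0],[0.1,0.07,-0.95,0.02,0,0,0],[0.1,0.07,-0.95,0.02,0,0,0],[0.1,0.07,-0.8,0.02,0,0,0],[0.1,0.03,-0.4,0.02,0,0,0],[0.1,0,0,0,0,0,-1],[0.1,0,0,0,0,0,-1]]'
python3 -m jog '[[0.1,0,0,0,0,0,-1],[0.1,0,0,0,0,0,-1],[0.1,0,0,0,0,0,-1],[0.1,0,0,0,0,0,-1],[0.1,0,0,0,0,0,-1],[0.1,0,0,0,0,0,-1],[0.1,0,0,0,0,0,-1],[0.1,0,0,0,0,0,-1],[0.1,0,0,0,0,0,-1],[0.1,0,0,0,0,0,-1]]'
python3 -m jog '[[0.1,0,0,0,0,0,-1],[0.1,0,0,0,0,0,-1],[0.1,0,0,0,0,0,-1],[0.1,0,0,0,0,0,-0.2],[0.1,0,0,0,0,0,0],[0.1,0,0,0,0,0,0]]'
python3 - <<'E'
from h import *
np.set_printoptions(precision=1,suppress=True)
f=grab_frame('wrist');save(f,'w3.png');print(monitor.get_obs()['qpos'])
for l,z in(('rack',0),('jar',0)):
    print(l,[(np.round(d['centre'],1),round(d['confidence'],2),at_z(f,d['centre'],z)[:2]) for d in tip_of(l,f)][:4])
E
```

```text
time_s: 8.7
position: [573.8, 75.9, 226.0]
eef_rot: [-180.0, 0.1, 24.3]
ft_force: [-0.3, -0.1, -0.6]
width: 20.7
grasp_force: 15.0
time_s: 9.7
position: [574.0, 74.4, 226.1]
eef_rot: [-179.9, 0.0, 74.2]
ft_force: [-0.3, -0.1, -0.5]
width: 20.5
grasp_force: 15.0
time_s: 10.3
position: [574.7, 74.4, 226.4]
eef_rot: [-180.0, 0.0, 89.9]
ft_force: [-0.0, -0.2, 0.1]
width: 20.5
grasp_force: 15.0
[-11.2  28.8   1.5  97.1  -0.9  54.1  -9.4]
rack [(array([286.9,  60.4]), 0.56, array([577. , 196.6]))]
jar [(array([187.3, 245.6]), 0.72, array([453.9, -16.7]))]
```

View pics/w3.png

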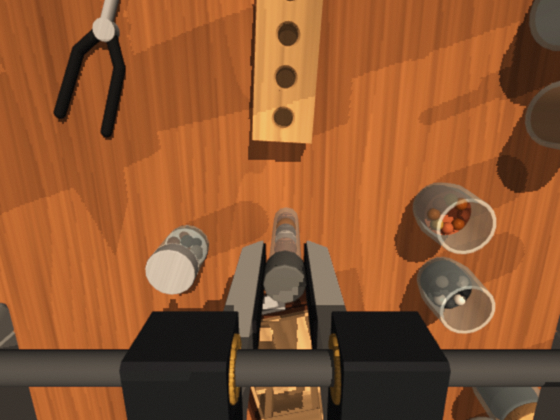

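```bash
cat > rack.py <<'E'
from h import *
np.set_printoptions(precision=1,suppress=True)
def holes(f,ps,z=44,r=14):
    """refine dark-blob centroid near each guess"""
    g=cv2.cvtColor(f['image'],cv2.COLOR_RGB2GRAY).astype(float); out=[]
    for p in ps:
        x0,y0=max(0,int(p[0]-r)),max(0,int(p[1]-r)); w=g[y0:int(p[1]+r),x0:int(p[0]+r)]
        t=(w.min()+np.median(w))/2; ys,xs=np.nonzero(w<t)
        c=(xs.mean()+x0,ys.mean()+y0); q=at_z(f,c,z); out.append(q); print(np.round(c,1),q[:2],len(xs))
    return out
E
python3 - <<'E'
from rack import *
f=grab_frame('wrist')
holes(f,[(283,117),(286,77),(288,34)])
E
python3 go.py 580 134 150 90
```

```text
[282.7 116.7] [572.8 140.7] 295
[285.1  76.6] [575.1 178.3] 332
[287.5  33.7] [577.3 215.9] 333
wz -0.01 after-turn [1.189 0.101 1.532] before-turn [1.189 0.1   1.531] q7 -9.3
```

```bash
python3 -m jog '[[0.1,0.7,0.01,0.3,0,0,0],[0.1,0.9,0.01,0.4,0,0,0],[0.1,0.8,0.01,0.5,0,0,0],[0.1,0.43,0.02,0.4,0,0,0],[0.1,0,0,0.3,0,0,0],[0.1,0,0,0,0,0,0],[0.1,0,0,0,0,0,0]]'
python3 - <<'E'
from rack import *
f=grab_frame('wrist')
H=[(572.8,140.7,44),(575.1,178.3,44),(577.3,215.9,44),(579.6,253.5,44)]
P=[proj(f,p) for p in H];print(P)
holes(f,P[2:])
o=monitor.get_obs()['position'];print(o,proj(f,o+[0,0,-71.5]))
save(f,'w4.png',(190,100,390,300),3)
E
python3 go.py 577.3 215.9 79.5 90
```

```text
time_s: 11.2
position: [577.7, 215.3, 131.8]
eef_rot: [-180.0, 0.0, 89.9]
ft_force: [0.1, -0.0, -0.0]
width: 20.3
grasp_force: 15.0
[array([279.2, 292.9]), array([281.8, 252.3]), array([284.5, 208.5]), array([287.5, 161.3])]
[285.  203.3] [577.8 220.2] 215
[286.8 158.5] [579.  255.6] 238
[578.2 215.2 132.4] [285.8 216.2]
wz -0.02 after-turn [ 0.013 -0.019  1.058] before-turn [ 0.013 -0.02   1.058] q7 -22.3
```

View pics/w4.png

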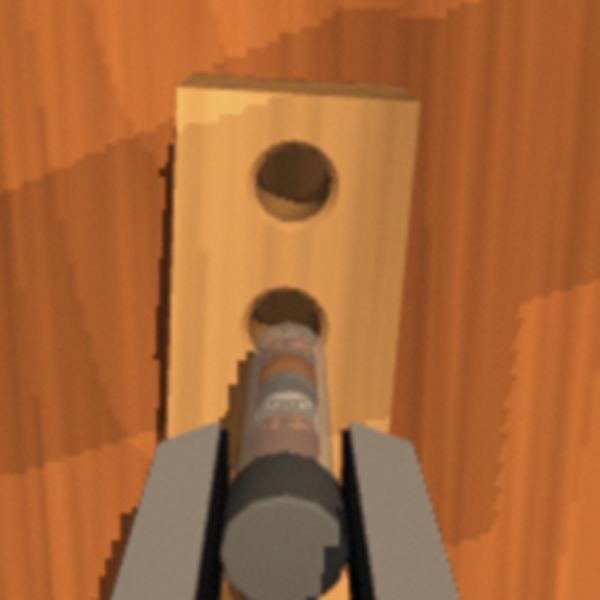

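```bash
python3 -m jog '[[0.1,0.01,0.006,0.3,0,0,0],[0.1,0,0,0.3,0,0,0],[0.1,0,0,0.2,0,0,0],[0.1,0,0,0,0,0,0],[0.1,0,0,0,0,0,0]]'
python3 -m jog '[[0.1,0,0,0.15,0,0,0],[0.1,0,0,0.1,0,0,0],[0.1,0,0,0,0,0,0],[0.1,0,0,0,0,0,0]]'
```

```text
time_s: 11.75
position: [578.4, 216.2, 92.3]
eef_rot: [179.9, -0.0, 90.0]
ft_force: [-0.0, 0.2, -0.4]
width: 20.4
grasp_force: 15.0
time_s: 12.15
position: [577.8, 216.5, 79.0]
eef_rot: [-180.0, -0.0, 90.0]
ft_force: [0.1, 0.1, -0.0]
width: 20.5
grasp_force: 15.0
```

```bash
python3 -m jog '[[0.5,0,0,0,0,0,0],[0.5,0,0,0,0,0,0],[0.5,0,0,0,0,0,0],[0.5,0,0,-0.8,0,0,0],[0.5,0,0,-1,0,0,0],[0.5,0,0,-0.4,0,0,0],[0.5,0,0,0,0,0,0]]'
python3 go.py 599.8 -254.2 160 14
```

```text
time_s: 12.85
position: [580.2, 217.4, 193.0]
eef_rot: [179.6, -0.2, 90.0]
ft_force: [-0.4, -0.2, 0.1]
width: 46.8
grasp_force: 0.0
wz 15.2 after-turn [-1.902  9.247  0.66 ] before-turn [-9.435  0.388  0.635] q7 -22.3
```

```bash
python3 -m jog '[[0.5,-0.7,0.04,0,0,0,0],[0.5,-1,0.04,0,0,0,0],[0.5,-1,0.04,0,0,0,0],[0.5,-1,0.04,0,0,0,0],[0.5,-1,0.04,0,0,0,0],[0.5,-1,0.04,0,0,0,0],[0.5,-1,0.04,0,0,0,0],[0.5,-1,0.04,0,0,0,0],[0.5,-1,0.04,0,0,0,0],[0.5,-0.7,0.03,0,0,0,0]]'
python3 -m jog '[[0.5,0,0,0,0,0,1],[0.5,0,0,0,0,0,1],[0.5,0,0,0,0,0,1],[0.5,0,0,0,0,0,1],[0.5,0,0,0,0,0,1],[0.5,0,0,0,0,0,1],[0.5,0,0,0,0,0,1],[0.5,0,0,0,0,0,1],[0.5,0,0,0,0,0,1],[0.5,0,0,0,0,0,1]]'
python3 -m jog '[[0.5,0,0,0,0,0,1],[0.5,0,0,0,0,0,1],[0.5,0,0,0,0,0,1],[0.5,0,0,0,0,0,1],[0.5,0,0,0,0,0,1],[0.5,0,0,0,0,0,0.2],[0.5,0,0,0,0,0,0],[0.5,0,0,0,0,0,0]]'
python3 go.py 599.8 -254.2 160 14
python3 - <<'E'
from h import *
np.set_printoptions(precision=1,suppress=True)
f=grab_frame('wrist')
print([proj(f,p) for p in([599.8,-254.2,114],[570.5,-261.5,114])])
g=cv2.medianBlur(cv2.cvtColor(f['image'],cv2.COLOR_RGB2GRAY),3)
x0,y0=[int(v) for v in proj(f,[599.8,-254.2,114])-50]
c=cv2.HoughCircles(g[y0:y0+110,x0:x0+100],cv2.HOUGH_GRADIENT,1,20,param1=120,param2=9,minRadius=11,maxRadius=17)
for x,y,r in c[0][:5]:print((x+x0,y+y0),r,at_z(f,(x+x0,y+y0),114)[:2])
for n in('scene','side'):
    s=grab_frame(n);print(n,[(np.round(d['centre']),round(d['confidence'],2),at_z(s,d['centre'],8)[:2]) for d in tip_of('tube1',s)][:5])
E
```

```text
time_s: 13.85
position: [595.5, -257.5, 187.5]
eef_rot: [-179.9, 0.1, 89.8]
ft_force: [0.6, 0.3, -0.6]
width: 47.4
grasp_force: 0.0
time_s: 14.85
position: [596.4, -252.8, 187.4]
eef_rot: [-179.9, 0.1, 39.8]
ft_force: [-0.3, 0.6, -0.7]
width: 47.3
grasp_force: 0.0
time_s: 15.65
position: [597.0, -253.0, 188.5]
eef_rot: [-180.0, 0.0, 14.1]
ft_force: [1.0, 0.2, -0.1]
width: 47.0
grasp_force: 0.0
wz 0.02 after-turn [0.049 0.036 0.571] before-turn [0.049 0.037 0.571] q7 -41.2
[array([287.9, 210.3]), array([287.7, 247.3])]
(np.float32(286.5), np.float32(190.5)) 11.8 [ 614.4 -249.4]
(np.float32(288.5), np.float32(213.5)) 14.1 [ 597.4 -255.3]
(np.float32(287.5), np.float32(250.5)) 13.8 [ 567.9 -262. ]
(np.float32(309.5), np.float32(229.5)) 13.0 [ 588.9 -274. ]
(np.float32(250.5), np.float32(185.5)) 11.8 [ 611.6 -222.8]
scene [(array([358., 260.]), 0.79, array([591.6, 217.7])), (array([218., 184.]), 0.66, array([ 570.6, -257.2])), (array([206., 188.]), 0.45, array([ 604.7, -269.1]))]
side [(array([323., 312.]), 0.79, array([ 592.3, -250. ])), (array([312., 322.]), 0.57, array([ 559.5, -269. ])), (array([275., 184.]), 0.55, array([578.3, 206.7]))]
```

```bash
python3 -m jog '[[0.5,0.02,0.04,0.5,0,0,0],[0.5,0,0,0.6,0,0,0],[0.5,0,0,0.5,0,0,0],[0.5,0,0,0.3,0,0,0],[0.5,0,0,0.16,0,0,0],[0.5,0,0,0,0,0,0],[0.1,0,0,0,0,0,0],[0.1,0,0,0,0,0,0],[0.1,0,0,0,0,0,0],[0.1,0,0,0,0,0,0]]' 15
python3 -m jog '[[0.1,0,0,0,0,0,0],[0.1,0,0,0,0,0,0],[0.1,0,0,-0.3,0,0,0],[0.1,0,0,-0.5,0,0,0],[0.1,0,0,-0.6,0,0,0],[0.1,0,0,-1,0,0,0],[0.1,0,0,-0.3,0,0,0],[0.1,0,0,0,0,0,0]]'
python3 go.py 576 178.3 150 90
```

```text
time_s: 16.9
position: [599.2, -255.1, 86.9]
eef_rot: [180.0, -0.1, 14.0]
ft_force: [-0.0, 0.2, 2.6]
width: 20.8
grasp_force: 15.0
time_s: 17.7
position: [600.2, -255.9, 225.0]
eef_rot: [179.8, -0.3, 14.0]
ft_force: [-0.3, -0.6, -0.4]
width: 20.3
grasp_force: 15.0
wz -15.2 after-turn [ 8.684 -0.484  1.499] before-turn [ 1.623 -8.549  1.476] q7 -41.9
```

```bash
python3 -m jog '[[0.1,0.17,-0.7,0,0,0,0],[0.1,0.17,-0.9,0.05,0,0,0],[0.1,0.17,-1,0.1,0,0,0],[0.1,0.17,-1,0.1,0,0,0],[0.1,0.17,-1,0.1,0,0,0],[0.1,0.17,-1,0.1,0,0,0],[0.1,0.17,-1,0.1,0,0,0],[0.1,0.17,-1,0.05,0,0,0],[0.1,0.17,-0.7,0,0,0,0],[0.1,0.09,-0.25,0,0,0,0]]'
python3 -m jog '[[0.1,0,0,0,0,0,-1],[0.1,0,0,0,0,0,-1],[0.1,0,0,0,0,0,-1],[0.1,0,0,0,0,0,-1],[0.1,0,0,0,0,0,-1],[0.1,0,0,0,0,0,-1],[0.1,0,0,0,0,0,-1],[0.1,0,0,0,0,0,-1],[0.1,0,0,0,0,0,-1],[0.1,0,0,0,0,0,-1]]'
python3 -m jog '[[0.1,0,0,0.2,0,0,-1],[0.1,0,0,0.2,0,0,-1],[0.1,0,0,0.2,0,0,-1],[0.1,0,0,0.2,0,0,-1],[0.1,0,0,0.1,0,0,-1],[0.1,0,0,0,0,0,-0.2],[0.1,0,0,0,0,0,0],[0.1,0,0,0,0,0,0]]'
python3 go.py 576 178.3 132 90
python3 - <<'E'
from rack import *
f=grab_frame('wrist')
H=[(574,140.4,44),(576,178.1,44),(578.5,215.7,44),(580.7,253.7,44)]
P=[proj(f,p) for p in H];print(np.array(P))
holes(f,[P[3]])
o=monitor.get_obs()['position'];print(o,proj(f,o+[0,0,-72.9]))
save(f,'w5.png',(160,60,420,300),2.5)
E
```

```text
time_s: 18.7
position: [571.9, 179.6, 189.7]
eef_rot: [-179.9, 0.2, 14.4]
ft_force: [1.5, 0.4, -0.4]
width: 20.9
grasp_force: 15.0
time_s: 19.7
position: [573.8, 171.9, 190.6]
eef_rot: [-179.9, 0.1, 64.1]
ft_force: [-0.4, 0.4, 0.7]
width: 20.6
grasp_force: 15.0
time_s: 20.5
position: [574.5, 173.3, 146.7]
eef_rot: [180.0, 0.0, 89.9]
ft_force: [0.4, -0.0, -1.4]
width: 20.7
grasp_force: 15.0
wz -0.03 after-turn [0.099 0.029 0.294] before-turn [0.099 0.029 0.294] q7 -18.5
[[284.4 240.6]
 [286.8 198.3]
 [289.9 152.8]
 [292.9 103.1]]
[291.9 102.1] [579.9 254.4] 83
[574.5 173.6 146.8] [285.1 215. ]
```

View pics/w5.png

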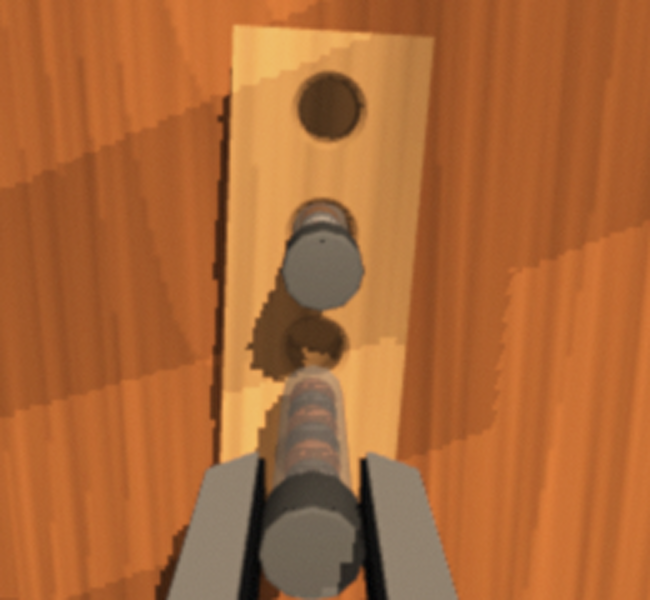

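```bash
python3 -m jog '[[0.1,0.1,0.03,0.2,0,0,0],[0.1,0,0,0.3,0,0,0],[0.1,0,0,0.3,0,0,0],[0.1,0,0,0.2,0,0,0],[0.1,0,0,0,0,0,0],[0.1,0,0,0,0,0,0]]'
python3 -m jog '[[0.1,0,0,0.2,0,0,0],[0.1,0,0,0.12,0,0,0],[0.1,0,0,0,0,0,0],[0.1,0,0,0,0,0,0]]'
```

```text
time_s: 21.15
position: [575.8, 179.2, 96.5]
eef_rot: [-180.0, 0.0, 90.0]
ft_force: [-0.1, 0.4, -0.6]
width: 20.6
grasp_force: 15.0
time_s: 21.55
position: [575.9, 179.0, 80.4]
eef_rot: [180.0, -0.0, 90.0]
ft_force: [0.5, -0.8, -0.2]
width: 20.6
grasp_force: 15.0
```

```bash
python3 -m jog '[[0.5,0,0,0,0,0,0],[0.5,0,0,0,0,0,0],[0.5,0,0,0,0,0,0],[0.5,0,0,-0.8,0,0,0],[0.5,0,0,-1,0,0,0],[0.5,0,0,-0.4,0,0,0],[0.5,0,0,0,0,0,0]]'
python3 -m jog '[[0.5,-0.7,0,0,0,0,0],[0.5,-1,0,0,0,0,0],[0.5,-1,0,0,0,0,0],[0.5,-1,0,0,0,0,0],[0.5,-1,0,0,0,0,0],[0.5,-1,0,0,0,0,0],[0.5,-1,0,0,0,0,0],[0.5,-1,0,0,0,0,0],[0.5,-0.7,0,0,0,0,0],[0.5,-0.3,0,0,0,0,0]]'
python3 -m jog '[[0.5,0,0,0,0,0,1],[0.5,0,0,0,0,0,1],[0.5,0,0,0,0,0,1],[0.5,0,0,0,0,0,1],[0.5,0,0,0,0,0,1],[0.5,0,0,0,0,0,1],[0.5,0,0,0,0,0,1],[0.5,0,0,0,0,0,1],[0.5,0,0,0,0,0,1],[0.5,0,0,0,0,0,1]]'
python3 -m jog '[[0.5,0,0,0,0,0,1],[0.5,0,0,0,0,0,1],[0.5,0,0,0,0,0,1],[0.5,0,0,0,0,0,1],[0.5,0,0,0,0,0,1],[0.5,0,0,0,0,0,0.2],[0.5,0,0,0,0,0,0],[0.5,0,0,0,0,0,0]]'
python3 go.py 569.5 -261.8 85 14
python3 - <<'E'
from h import *
np.set_printoptions(precision=1,suppress=True)
f=grab_frame('wrist')
q=proj(f,[569.5,-261.8,114]);print(q)
g=cv2.medianBlur(cv2.cvtColor(f['image'],cv2.COLOR_RGB2GRAY),3)
x0,y0=[int(v) for v in q-25]
c=cv2.HoughCircles(g[y0:y0+50,x0:x0+50],cv2.HOUGH_GRADIENT,1,20,param1=120,param2=7,minRadius=11,maxRadius=17)
for x,y,r in c[0][:3]:print((x+x0,y+y0),r,at_z(f,(x+x0,y+y0),114)[:2])
E
```

```text
time_s: 22.25
position: [578.3, 179.7, 194.4]
eef_rot: [179.6, -0.1, 90.0]
ft_force: [0.4, 0.3, 0.1]
width: 47.3
grasp_force: 0.0
time_s: 23.25
position: [573.8, -260.9, 189.1]
eef_rot: [-179.9, 0.1, 89.7]
ft_force: [0.2, -0.2, 0.3]
width: 46.9
grasp_force: 0.0
time_s: 24.25
position: [575.7, -253.6, 189.4]
eef_rot: [-179.9, -0.0, 39.9]
ft_force: [-0.8, 0.9, 0.1]
width: 47.3
grasp_force: 0.0
time_s: 25.05
position: [575.8, -255.2, 190.2]
eef_rot: [-180.0, 0.0, 14.1]
ft_force: [-0.5, 0.6, 0.0]
width: 46.7
grasp_force: 0.0
wz 0.03 after-turn [-0.155  0.098  2.104] before-turn [-0.155  0.099  2.104] q7 -39.7
[291.8 222.3]
(np.float32(290.5), np.float32(223.5)) 13.0 [ 568.3 -261. ]
(np.float32(290.5), np.float32(198.5)) 12.9 [ 587.6 -256.1]
```

```bash
python3 -m jog '[[0.5,-0.16,0.09,0.5,0,0,0],[0.5,0,0,0.6,0,0,0],[0.5,0,0,0.5,0,0,0],[0.5,0,0,0.3,0,0,0],[0.5,0,0,0.2,0,0,0],[0.5,0,0,0,0,0,0],[0.1,0,0,0,0,0,0],[0.1,0,0,0,0,0,0],[0.1,0,0,0,0,0,0],[0.1,0,0,0,0,0,0]]' 15
python3 -m jog '[[0.1,0,0,0,0,0,0],[0.1,0,0,0,0,0,0],[0.1,0,0,-0.3,0,0,0],[0.1,0,0,-0.5,0,0,0],[0.1,0,0,-0.6,0,0,0],[0.1,0,0,-1,0,0,0],[0.1,0,0,-0.3,0,0,0],[0.1,0,0,0,0,0,0]]'
python3 go.py 574 140.6 190 90
```

```text
time_s: 26.1
position: [569.6, -262.5, 86.4]
eef_rot: [180.0, -0.1, 14.0]
ft_force: [0.2, 0.4, 2.4]
width: 20.3
grasp_force: 15.0
time_s: 26.9
position: [570.6, -263.4, 224.3]
eef_rot: [179.8, -0.3, 14.0]
ft_force: [0.1, -0.5, -0.2]
width: 20.7
grasp_force: 15.0
wz -15.2 after-turn [8.08  0.067 0.687] before-turn [ 2.016 -7.827  0.667] q7 -39.7
```

```bash
python3 -m jog '[[0.1,0.21,-0.7,0,0,0,0],[0.1,0.22,-0.9,0.05,0,0,0],[0.1,0.22,-0.9,0.1,0,0,0],[0.1,0.22,-0.9,0.1,0,0,0],[0.1,0.22,-0.9,0.1,0,0,0],[0.1,0.22,-0.9,0.1,0,0,0],[0.1,0.22,-0.9,0.1,0,0,0],[0.1,0.22,-0.9,0.1,0,0,0],[0.1,0.22,-0.6,0.05,0,0,0],[0.1,0.1,-0.23,0,0,0,0]]'
python3 -m jog '[[0.1,0,0,0,0,0,-1],[0.1,0,0,0,0,0,-1],[0.1,0,0,0,0,0,-1],[0.1,0,0,0,0,0,-1],[0.1,0,0,0,0,0,-1],[0.1,0,0,0,0,0,-1],[0.1,0,0,0,0,0,-1],[0.1,0,0,0,0,0,-1],[0.1,0,0,0,0,0,-1],[0.1,0,0,0,0,0,-1]]'
python3 -m jog '[[0.1,0,0,0.2,0,0,-1],[0.1,0,0,0.2,0,0,-1],[0.1,0,0,0.2,0,0,-1],[0.1,0,0,0.2,0,0,-1],[0.1,0,0,0.1,0,0,-1],[0.1,0,0,0,0,0,-0.2],[0.1,0,0,0,0,0,0],[0.1,0,0,0,0,0,0]]'
python3 go.py 574 140.6 132 90
python3 - <<'E'
from rack import *
f=grab_frame('wrist')
H=[(574,140.6,44),(576,178.4,44),(578.3,216.1,44),(580.7,253.9,44)]
P=[proj(f,p) for p in H];print(np.array(P))
holes(f,[P[3]],r=12)
o=monitor.get_obs()['position'];print(o)
g=f['image'].copy()
for p in P: cv2.circle(g,tuple(int(round(v)) for v in p),12,(0,255,0),1)
f['image']=g;save(f,'w6.png',(160,0,420,300),2)
E
```

```text
time_s: 27.9
position: [572.8, 147.3, 183.5]
eef_rot: [-179.9, 0.2, 14.3]
ft_force: [-0.5, 0.4, -1.2]
width: 20.6
grasp_force: 15.0
time_s: 28.9
position: [574.4, 140.3, 184.9]
eef_rot: [-180.0, 0.1, 64.1]
ft_force: [-0.3, -0.5, -0.1]
width: 20.6
grasp_force: 15.0
time_s: 29.7
position: [575.1, 141.8, 140.8]
eef_rot: [180.0, 0.0, 89.9]
ft_force: [-0.1, -0.6, 0.6]
width: 20.7
grasp_force: 15.0
wz -0.03 after-turn [-0.024 -0.022  0.176] before-turn [-0.024 -0.022  0.176] q7 -15.4
[[283.6 207.4]
 [286.1 161.3]
 [289.1 111.7]
 [292.5  57.7]]
[292.6  50.6] [580.7 258.7] 119
[575.1 142.1 140.9]
```

View pics/w6.png

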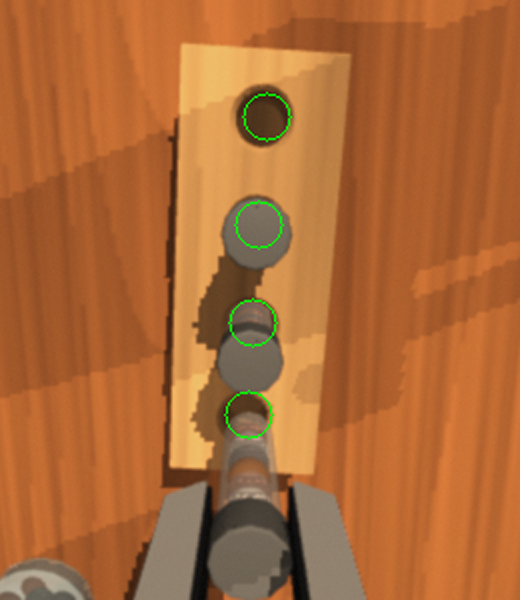

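```bash
python3 -m jog '[[0.1,-0.02,-0.02,0.2,0,0,0],[0.1,0,0,0.3,0,0,0],[0.1,0,0,0.3,0,0,0],[0.1,0,0,0.1,0,0,0],[0.1,0,0,0,0,0,0],[0.1,0,0,0,0,0,0]]'
python3 -m jog '[[0.1,0,0,0.2,0,0,0],[0.1,0,0,0.11,0,0,0],[0.1,0,0,0,0,0,0],[0.1,0,0,0,0,0,0]]'
```

```text
time_s: 30.35
position: [573.9, 141.5, 95.8]
eef_rot: [-180.0, 0.0, 90.0]
ft_force: [-0.7, -1.5, -0.3]
width: 20.6
grasp_force: 15.0
time_s: 30.75
position: [573.9, 141.6, 79.9]
eef_rot: [180.0, -0.0, 90.0]
ft_force: [0.3, -0.2, -0.5]
width: 20.6
grasp_force: 15.0
```

```bash
python3 -m jog '[[0.5,0,0,0,0,0,0],[0.5,0,0,0,0,0,0],[0.5,0,0,0,0,0,0],[0.5,0,0,-0.8,0,0,0],[0.5,0,0,-1,0,0,0],[0.5,0,0,-0.4,0,0,0],[0.5,0,0,0,0,0,0]]'
python3 -m jog '[[0.5,-0.7,0.02,0,0,0,0],[0.5,-1,0.02,0,0,0,0],[0.5,-1,0.02,0,0,0,0],[0.5,-1,0.02,0,0,0,0],[0.5,-1,0.02,0,0,0,0],[0.5,-1,0.02,0,0,0,0],[0.5,-0.7,0,0,0,0,0],[0.5,-0.2,0,0,0,0,1],[0.5,0,0,0,0,0,1],[0.5,0,0,0,0,0,1]]'
python3 -m jog '[[0.5,0,0,0,0,0,1],[0.5,0,0,0,0,0,1],[0.5,0,0,0,0,0,1],[0.5,0,0,0,0,0,1],[0.5,0,0,0,0,0,1],[0.5,0,0,0,0,0,1],[0.5,0,0,0,0,0,1],[0.5,0,0,0,0,0,1],[0.5,0,0,0,0,0,1],[0.5,0,0,0,0,0,1]]'
python3 -m jog '[[0.5,0,0,0,0,0,1],[0.5,0,0,0,0,0,1],[0.5,0,0,0,0,0,0.2],[0.5,0,0,0,0,0,0],[0.5,0,0,0,0,0,0]]'
python3 go.py 582.3 -189.7 82 14
python3 - <<'E'
from h import *
np.set_printoptions(precision=1,suppress=True)
f=grab_frame('wrist');print(monitor.get_obs()['qpos'])
for l,z in(('tray_grip',101),('tray_holes',48),('tray_bin',14)):
    print(l,[(np.round(d['centre'],1),round(d['confidence'],2),at_z(f,d['centre'],z)[:2]) for d in tip_of(l,f)][:2])
u=np.array([np.cos(np.radians(14)),np.sin(np.radians(14)),0])
g=f['image'].copy()
for s in(-33,33):
    p=proj(f,np.array([582.3,-189.7,114])+s*u);print(p);cv2.circle(g,tuple(int(round(v)) for v in p),3,(0,255,0),-1)
f['image']=g;save(f,'w7.png',(130,80,430,320),2)
E
```

```text
time_s: 31.45
position: [576.4, 142.3, 193.9]
eef_rot: [179.6, -0.1, 90.0]
ft_force: [-0.0, 0.8, -0.3]
width: 46.9
grasp_force: 0.0
time_s: 32.45
position: [578.8, -189.0, 188.4]
eef_rot: [-179.9, -0.0, 74.7]
ft_force: [0.3, 0.5, 1.1]
width: 46.7
grasp_force: 0.0
time_s: 33.45
position: [579.0, -188.0, 188.5]
eef_rot: [-179.9, 0.1, 24.8]
ft_force: [1.0, 0.6, -0.4]
width: 47.0
grasp_force: 0.0
time_s: 33.95
position: [579.6, -188.2, 189.6]
eef_rot: [-180.0, 0.0, 14.1]
ft_force: [-0.2, -0.5, 0.7]
width: 47.1
grasp_force: 0.0
wz 0.02 after-turn [0.046 0.041 2.151] before-turn [0.048 0.042 2.151] q7 -45.3
[  1.1  35.4  23.3  95.2 -16.6  53.  -45.3]
tray_grip [(array([285.5, 205.2]), 0.85, array([ 581.6, -187.8]))]
tray_holes []
tray_bin [(array([236.6, 176.4]), 0.97, array([ 573.5, -138.5]))]
[288.  250.3]
[288.5 166.8]
```

View pics/w7.png

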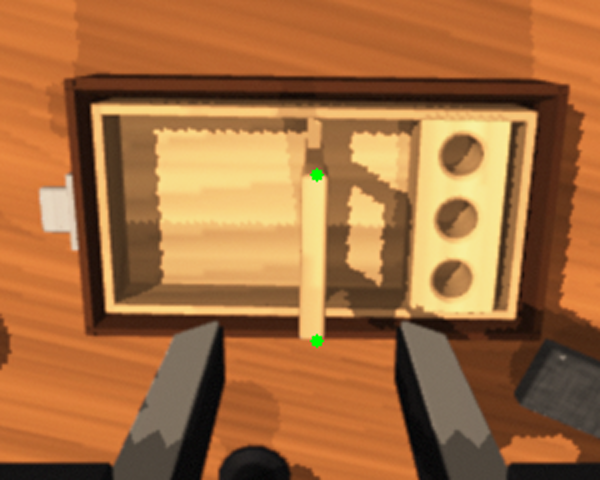

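```bash
python3 -m jog '[[0.5,0.052,0.013,0.5,0,0,0],[0.5,0,0,0.6,0,0,0],[0.5,0,0,0.5,0,0,0],[0.5,0,0,0.35,0,0,0],[0.5,0,0,0.2,0,0,0],[0.5,0,0,0,0,0,0],[0,0,0,0,0,0,0],[0,0,0,0,0,0,0],[0,0,0,0,0,0,0],[0,0,0,0,0,0,0]]' 50
python3 -m jog '[[0,0,0,0,0,0,0],[0,0,0,0,0,0,0],[0,0,0,0,0,0,0],[0,0,0,0,0,0,0],[0,0,0,0,0,0,0]]' 50
```

```text
time_s: 35.15
position: [583.0, -188.4, 83.3]
eef_rot: [180.0, -0.1, 14.0]
ft_force: [-0.0, -0.1, -0.1]
width: 18.6
grasp_force: 0.0
time_s: 35.65
position: [582.8, -188.6, 83.0]
eef_rot: [180.0, -0.0, 14.0]
ft_force: [-0.7, -0.6, 4.8]
width: 9.9
grasp_force: 50.0
```

```bash
python3 -m jog '[[0,0,0,-0.1,0,0,0],[0,0,0,-0.15,0,0,0],[0,0,0,-0.2,0,0,0],[0,0,0,-0.3,0,0,0],[0,0,0,-0.4,0,0,0],[0,0,0,-0.4,0,0,0],[0,0,0,-0.4,0,0,0],[0,0,0,-0.2,0,0,0],[0,0,0,0,0,0,0],[0,0,0,0,0,0,0]]'
python3 - <<'E'
from h import *
np.set_printoptions(precision=1,suppress=True)
o=monitor.get_obs();print(o['qpos'],o['ft_torque'])
f=grab_frame('wrist');save(f,'w8.png')
E
```

```text
time_s: 36.65
position: [582.1, -187.9, 189.8]
eef_rot: [-180.0, 0.0, 14.0]
ft_force: [-0.3, 0.4, -5.2]
width: 9.5
grasp_force: 50.0
[  1.   35.6  23.3  94.8 -16.7  53.2 -45.4] [ 0.2  0.2 -0. ]
```

View pics/w8.png

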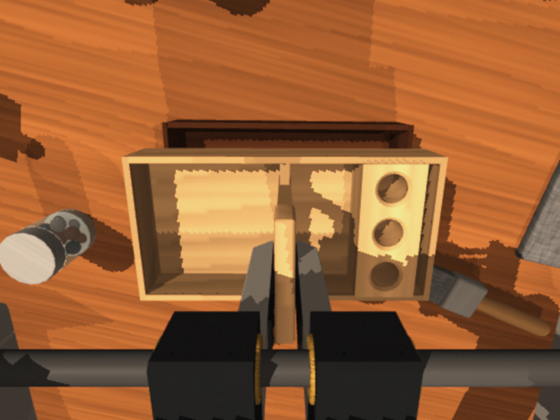

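```bash
python3 -m jog '[[0,0,0,0,0,0,-0.5],[0,0,0,0,0,0,-1],[0,0,0,0,0,0,-1],[0,0,0,0,0,0,-1],[0,0,0,0,0,0,-1],[0,0,0,0,0,0,-1],[0,0,0,0,0,0,-1],[0,0,0,0,0,0,-1],[0,0,0,0,0,0,-1],[0,0,0,0,0,0,-1]]'
python3 -m jog '[[0,0,0,0,0,0,-1],[0,0,0,0,0,0,-1],[0,0,0,0,0,0,-1],[0,0,0,0,0,0,-1],[0,0,0,0,0,0,-1],[0,0,0,0,0,0,-1],[0,0,0,0,0,0,-1],[0,0,0,0,0,0,-1],[0,0,0,0,0,0,-1],[0,0,0,0,0,0,-1]]'
python3 -m jog '[[0,0,0,0,0,0,-1],[0,0,0,0,0,0,-1],[0,0,0,0,0,0,-1],[0,0,0,0,0,0,-1],[0,0,0,0,0,0,-1],[0,0,0,0,0,0,-1],[0,0,0,0,0,0,-1],[0,0,0,0,0,0,-1],[0,0,0,0,0,0,-1],[0,0,0,0,0,0,-1]]'
python3 -m jog '[[0,0,0,0,0,0,-1],[0,0,0,0,0,0,-1],[0,0,0,0,0,0,-1],[0,0,0,0,0,0,-1],[0,0,0,0,0,0,-1],[0,0,0,0,0,0,-1],[0,0,0,0,0,0,-0.5],[0,0,0,0,0,0,0],[0,0,0,0,0,0,0],[0,0,0,0,0,0,0]]'
python3 go.py 582.8 -188.6 83 194
python3 - <<'E'
from h import *
np.set_printoptions(precision=1,suppress=True)
o=monitor.get_obs();print(o['qpos'],o['ft_torque'])
E
```

```text
time_s: 37.7
position: [581.5, -188.1, 188.6]
eef_rot: [-179.8, 0.0, 61.7]
ft_force: [0.8, 0.3, -5.3]
width: 9.6
grasp_force: 50.0
time_s: 38.7
position: [581.4, -188.4, 188.6]
eef_rot: [-179.9, -0.1, 111.7]
ft_force: [-0.4, 0.4, -4.9]
width: 9.8
grasp_force: 50.0
time_s: 39.7
position: [581.5, -188.6, 188.6]
eef_rot: [-180.0, -0.2, 161.7]
ft_force: [-0.6, -0.1, -4.3]
width: 9.3
grasp_force: 50.0
time_s: 40.7
position: [582.3, -188.5, 189.6]
eef_rot: [180.0, -0.0, -166.1]
ft_force: [0.1, 0.8, -4.6]
width: 9.4
grasp_force: 50.0
wz -0.01 after-turn [-0.01  -0.005  2.133] before-turn [-0.011 -0.006  2.133] q7 102.3
[ 31.7  35.9 -26.8  93.8  18.8  54.9 102.3] [ 0.  -0.1  0. ]
```

```bash
python3 -m jog '[[0,-0.01,0,0.3,0,0,0],[0,0,0,0.4,0,0,0],[0,0,0,0.3,0,0,0],[0,0,0,0.2,0,0,0],[0,0,0,0.1,0,0,0],[0,0,0,0.1,0,0,0],[0,0,0,0.1,0,0,0],[0,0,0,0.1,0,0,0],[0,0,0,0,0,0,0],[0,0,0,0,0,0,0]]'
python3 go.py 582.8 -188.6 83 194
```

```text
time_s: 41.7
position: [583.2, -188.3, 110.2]
eef_rot: [-180.0, 0.0, -166.0]
ft_force: [1.2, -0.9, -4.1]
width: 9.6
grasp_force: 50.0
wz -0.0 after-turn [ 0.008 -0.005  0.545] before-turn [ 0.009 -0.005  0.545] q7 99.4
```

```bash
python3 -m jog '[[0,0,0,0.1,0,0,0],[0,0,0,0.1,0,0,0],[0,0,0,0.1,0,0,0],[0,0,0,0.1,0,0,0],[0,0,0,0.08,0,0,0],[0,0,0,0.06,0,0,0],[0,0,0,0,0,0,0],[0,0,0,0,0,0,0]]'
```

```text
time_s: 42.5
position: [583.1, -188.2, 83.1]
eef_rot: [180.0, 0.0, -166.0]
ft_force: [-0.0, -1.0, -4.4]
width: 9.5
grasp_force: 50.0
```

```bash
python3 -m jog '[[0,0,0,0.03,0,0,0],[0,0,0,0.02,0,0,0],[0,0,0,0,0,0,0],[0,0,0,0,0,0,0]]'
```

```text
time_s: 42.9
position: [583.2, -188.2, 83.0]
eef_rot: [-179.9, 0.0, -166.0]
ft_force: [-5.9, 1.1, 12.3]
width: 9.3
grasp_force: 50.0
```

```bash
python3 -m jog '[[0.5,0,0,0,0,0,0],[0.5,0,0,0,0,0,0],[0.5,0,0,0,0,0,0],[0.5,0,0,0,0,0,0],[0.5,0,0,-0.5,0,0,0],[0.5,0,0,-1,0,0,0],[0.5,0,0,-0.6,0,0,0],[0.5,0,0,0,0,0,0],[0.5,0,0,0,0,0,0]]'
python3 - <<'E'
from rack import *
f=grab_frame('wrist');print(monitor.get_obs()['position'])
H=[(566.7,-122.2,48),(595.8,-114.9,48),(537.6,-129.5,48)]
P=[proj(f,p) for p in H];print(np.array(P))
holes(f,P,z=48,r=16)
for l,z in(('tray_grip',101),('tray_holes',48),('tray_bin',14),('tray',8)):
    print(l,[(np.round(d['centre'],1),round(d['confidence'],2),at_z(f,d['centre'],z)[:2]) for d in tip_of(l,f)][:2])
save(f,'w9.png')
E
python3 go.py 576 178.6 190 90
```

```text
time_s: 43.8
position: [583.2, -188.4, 185.9]
eef_rot: [-180.0, 0.0, -166.0]
ft_force: [-0.2, -0.7, -0.2]
width: 47.0
grasp_force: 0.0
[ 582.4 -188.3  184.8]
[[357.5 192.3]
 [355.6 222.8]
 [359.4 160.1]]
[358.4 191.8] [ 566.1 -121.5] 318
[356.5 222.2] [ 595.  -114.2] 290
[360.4 159.7] [ 537.  -128.7] 349
tray_grip [(array([284.1, 212.4]), 0.59, array([ 585.1, -187.5]))]
tray_holes [(array([356.8, 191.4]), 0.56, array([ 566., -123.])), (array([518.4, 126.2]), 0.56, array([475.3,  -3.4]))]
tray_bin [(array([237. , 181.9]), 0.83, array([ 593. , -234.9])), (array([286.6, 181.5]), 0.4, array([ 580.4, -186.1]))]
tray [(array([283.1, 182.6]), 0.74, array([ 583.8, -189. ]))]
wz 20.8 after-turn [ 7.334 -0.123 -0.117] before-turn [-1.655  7.146 -0.111] q7 102.1
```

```bash
python3 -m jog '[[0.5,-0.2,0.8,-0.1,0,0,0],[0.5,-0.22,1,0,0,0,0],[0.5,-0.23,1,0,0,0,0],[0.5,-0.23,1,0,0,0,0],[0.5,-0.23,1,0,0,0,0],[0.5,-0.22,1,0,0,0,1],[0.5,0,0,0,0,0,1],[0.5,0,0,0,0,0,1],[0.5,0,0,0,0,0,1],[0.5,0,0,0,0,0,1]]'
python3 -m jog '[[0.5,0,0,0,0,0,1],[0.5,0,0,0,0,0,1],[0.5,0,0,0,0,0,1],[0.5,0,0,0,0,0,1],[0.5,0,0,0,0,0,1],[0.5,0,0,0,0,0,1],[0.5,0,0,0,0,0,1],[0.5,0,0,0,0,0,1],[0.5,0,0,0,0,0,1],[0.5,0,0,0,0,0,1]]'
python3 -m jog '[[0.5,0,0,0,0,0,1],[0.5,0,0,0,0,0,1],[0.5,0,0,0,0,0,1],[0.5,0,0,0,0,0,1],[0.5,0,0,0,0,0,1],[0.5,0,0,0,0,0,0.8],[0.5,0,0,0,0,0,0],[0.5,0,0,0,0,0,0]]'
cat > caps.py <<'E'
from h import *
np.set_printoptions(precision=1,suppress=True)
def caps(f,C,z=108):
    g=cv2.medianBlur(cv2.cvtColor(f['image'],cv2.COLOR_RGB2GRAY),3)
    for p in C:
        q=proj(f,(*p,z)); e=proj(f,(p[0]+10.5,p[1],z)); rr=np.linalg.norm(e-q)
        x0,y0=[max(0,int(v)-24) for v in q]
        c=cv2.HoughCircles(g[y0:y0+48,x0:x0+48],cv2.HOUGH_GRADIENT,1,40,param1=120,param2=6,minRadius=int(rr-2),maxRadius=int(rr+3))
        if c is None: print(p,q,'none');continue
        x,y,r=c[0][0];print(p,'pred',q,'seen',(x+x0,y+y0),round(float(r),1),round(rr,1),at_z(f,(x+x0,y+y0),z)[:2])
E
python3 - <<'E'
from caps import *
f=grab_frame('wrist')
caps(f,[(574,141),(576,178.6),(578,216.2)])
print([(np.round(d['centre']),round(d['confidence'],2),at_z(f,d['centre'],8)[:2]) for d in tip_of('tube1',f)][:4])
print('jar',[(np.round(d['centre']),round(d['confidence'],2),at_z(f,d['centre'],0)[:2]) for d in tip_of('jar',f)][:4])
print('rack',[(np.round(d['centre']),round(d['confidence'],2),at_z(f,d['centre'],0)[:2]) for d in tip_of('rack',f)][:4])
save(f,'w10.png')
E
python3 go.py 578 216.2 82 90
```

```text
time_s: 45.05
position: [577.0, 103.1, 189.7]
eef_rot: [-180.0, -0.1, 168.8]
ft_force: [-1.0, -0.8, -0.2]
width: 47.0
grasp_force: 0.0
time_s: 46.05
position: [577.1, 102.9, 189.7]
eef_rot: [-179.9, -0.0, 118.8]
ft_force: [-0.9, 0.1, 0.2]
width: 47.4
grasp_force: 0.0
time_s: 46.85
position: [577.2, 103.0, 190.0]
eef_rot: [-179.9, 0.0, 90.1]
ft_force: [0.1, 0.6, 0.1]
width: 47.2
grasp_force: 0.0
(574, 141) pred [281.  162.9] seen (np.float32(279.5), np.float32(163.5)) 14.1 14.1 [572.9 140.5]
(576, 178.6) pred [283.7 110.6] seen (np.float32(281.5), np.float32(110.5)) 15.2 14.7 [574.4 178.7]
(578, 216.2) pred [286.8  53.7] seen (np.float32(285.5), np.float32(54.5)) 15.2 15.4 [577.1 215.7]
[(array([282., 148.]), 0.97, array([574.1, 138.3])), (array([286.,  63.]), 0.91, array([578.3, 218.5])), (array([281., 107.]), 0.79, array([573.1, 178.8]))]
jar [(array([187., 247.]), 0.8, array([467.2,  25.9]))]
rack [(array([285.,  93.]), 0.69, array([576.7, 192.1]))]
wz 0.01 after-turn [2.267 0.011 2.169] before-turn [2.266 0.013 2.169] q7 -11.5
```

```bash
python3 -m jog '[[0.5,0.5,-0.05,0.2,0,0,0],[0.5,0.26,-0.02,0.3,0,0,0],[0.5,0,0,0.5,0,0,0],[0.5,0,0,0.5,0,0,0],[0.5,0,0,0.4,0,0,0],[0.5,0,0,0.28,0,0,0],[0.5,0,0,0,0,0,0],[0.5,0,0,0,0,0,0],[0.1,0,0,0,0,0,0],[0.1,0,0,0,0,0,0]]' 15
python3 -m jog '[[0.1,0,0,0,0,0,0],[0.1,0,0,0,0,0,0],[0.1,0,0,0,0,0,0],[0.1,0,0,0,0,0,0]]'
python3 -m jog '[[0.1,0,0,-0.3,0,0,0],[0.1,0,0,-0.5,0,0,0],[0.1,0,0,-0.6,0,0,0],[0.1,0,0,-0.8,0,0,0],[0.1,0,0,0,0,0,0]]'
python3 go.py 566.5 -122 150 14
```

```text
time_s: 48.05
position: [574.9, 141.1, 82.7]
eef_rot: [179.9, -0.0, 90.0]
ft_force: [-0.2, -0.4, -0.8]
width: 34.3
grasp_force: 0.0
time_s: 48.45
position: [574.4, 141.0, 82.1]
eef_rot: [179.9, -0.0, 90.0]
ft_force: [-0.5, -0.5, 4.6]
width: 20.6
grasp_force: 15.0
time_s: 48.95
position: [577.5, 141.7, 196.6]
eef_rot: [179.5, -0.2, 90.0]
ft_force: [0.7, 0.3, 0.1]
width: 20.4
grasp_force: 15.0
wz 15.2 after-turn [-1.489  5.065  0.931] before-turn [-5.277 -0.227  0.915] q7 -15.2
```

```bash
python3 -m jog '[[0.1,-0.6,0.05,0,0,0,0],[0.1,-0.9,0.06,0,0,0,0],[0.1,-1,0.06,0,0,0,0],[0.1,-1,0.06,0,0,0,0],[0.1,-0.9,0.06,0,0,0,0],[0.1,-0.5,0.04,0,0,0,0],[0.1,-0.23,0.03,0,0,0,0],[0.1,0,0,0,0,0,1],[0.1,0,0,0,0,0,1],[0.1,0,0,0,0,0,1]]'
python3 -m jog '[[0.1,0,0,0,0,0,1],[0.1,0,0,0,0,0,1],[0.1,0,0,0,0,0,1],[0.1,0,0,0,0,0,1],[0.1,0,0,0,0,0,1],[0.1,0,0,0,0,0,1],[0.1,0,0,0,0,0,1],[0.1,0,0,0,0,0,1],[0.1,0,0,0,0,0,1],[0.1,0,0,0,0,0,1]]'
python3 -m jog '[[0.1,0,0,0.3,0,0,1],[0.1,0,0,0.3,0,0,1],[0.1,0,0,0.2,0,0,0.2],[0.1,0,0,0,0,0,0],[0.1,0,0,0,0,0,0]]'
python3 go.py 595.5 -114.6 88 14
python3 - <<'E'
from rack import *
f=grab_frame('wrist')
H=[(566.7,-122.2,48),(595.8,-114.9,48),(537.6,-129.5,48)]
P=[proj(f,p) for p in H];print(np.array(P)); o=monitor.get_obs()['position']; print(proj(f,o-[0,0,74]))
holes(f,P,z=48,r=16)
save(f,'w11.png')
E
```

```text
time_s: 49.95
position: [591.9, -113.5, 190.9]
eef_rot: [-179.9, -0.1, 74.9]
ft_force: [0.6, 0.4, -0.8]
width: 20.1
grasp_force: 15.0
time_s: 50.95
position: [591.9, -113.1, 190.9]
eef_rot: [-179.9, 0.0, 24.9]
ft_force: [0.4, -1.0, 1.0]
width: 20.6
grasp_force: 15.0
time_s: 51.45
position: [592.1, -114.8, 151.5]
eef_rot: [-180.0, 0.0, 14.1]
ft_force: [-0.4, 0.0, -1.0]
width: 20.1
grasp_force: 15.0
wz 0.03 after-turn [0.066 0.013 1.27 ] before-turn [0.066 0.013 1.27 ] q7 -50.9
[[286.6 232.2]
 [286.7 198.4]
 [286.5 264.2]]
[286.  213.6]
[290.  233.4] [ 566.3 -125.3] 174
[283.9 195.9] [ 597.3 -112.1] 289
[290.8 261. ] [ 541.5 -132.4] 195
```

```bash
python3 - <<'E'
import cv2
im=cv2.imread('pics/w11.png')
c=cv2.resize(im[160:300,200:370],None,fx=4,fy=4,interpolation=cv2.INTER_CUBIC)
for p in((286.6,232.2),(286.7,198.4)): cv2.circle(c,(int((p[0]-200+.5)*4),int((p[1]-160+.5)*4)),2,(0,255,0),-1)
cv2.imwrite('pics/w11c.png',c)
E
```

```text
(no output)
```

View pics/w11c.png

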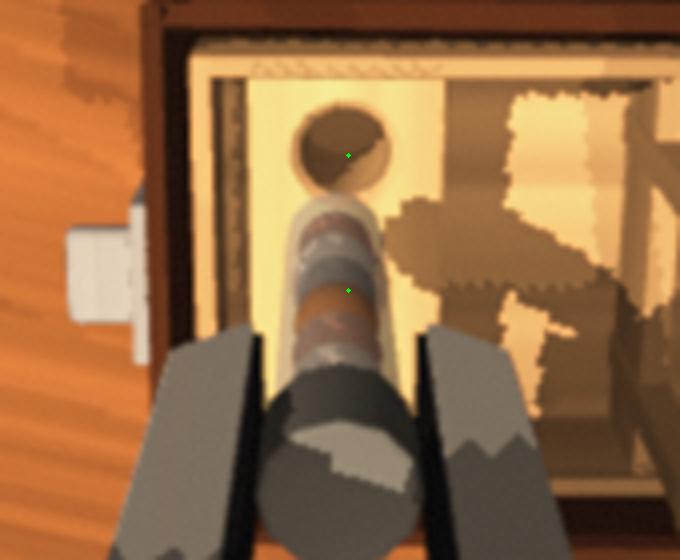

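```bash
python3 -m jog '[[0.1,0.08,0,0.2,0,0,0],[0.1,0,0,0.3,0,0,0],[0.1,0,0,0.2,0,0,0],[0.1,0,0,0.1,0,0,0],[0.1,0,0,0.1,0,0,0],[0.1,0,0,0,0,0,0],[0.1,0,0,0,0,0,0]]'
python3 go.py 596 -113.8 88 14
```

```text
time_s: 52.2
position: [596.2, -114.5, 106.8]
eef_rot: [180.0, -0.0, 14.0]
ft_force: [2.2, -0.3, -1.2]
width: 20.4
grasp_force: 15.0
wz -0.0 after-turn [-0.    -0.015  0.375] before-turn [-0.    -0.015  0.375] q7 -49.8
```

```bash
python3 -m jog '[[0.1,0,0,0.15,0,0,0],[0.1,0,0,0.12,0,0,0],[0.1,0,0,0.1,0,0,0],[0.1,0,0,0.03,0,0,0],[0.1,0,0,0,0,0,0],[0.1,0,0,0,0,0,0]]'
```

```text
time_s: 52.8
position: [596.6, -114.6, 87.6]
eef_rot: [180.0, -0.1, 14.0]
ft_force: [0.2, -0.7, 7.8]
width: 20.4
grasp_force: 15.0
```

```bash
python3 -m jog '[[0.5,0,0,0,0,0,0],[0.5,0,0,0,0,0,0],[0.5,0,0,0,0,0,0],[0.5,0,0,-0.7,0,0,0],[0.5,0,0,-1,0,0,0],[0.5,0,0,-0.4,0,0,0],[0.5,0,0,0,0,0,0]]'
python3 -m jog '[[0.5,0.15,-0.7,0,0,0,0],[0.5,0.17,-1,0,0,0,0],[0.5,0.17,-1,0,0,0,0],[0.5,0.17,-1,0,0,0,0],[0.5,0.17,-1,0,0,0,0],[0.5,0.17,-0.8,0,0,0,0],[0.5,0,-0.3,0,0,0,-1],[0.5,0,0,0,0,0,-1],[0.5,0,0,0,0,0,-1],[0.5,0,0,0,0,0,-1]]'
python3 -m jog '[[0.5,0,0,0,0,0,-1],[0.5,0,0,0,0,0,-1],[0.5,0,0,0,0,0,-1],[0.5,0,0,0,0,0,-1],[0.5,0,0,0,0,0,-1],[0.5,0,0,0,0,0,-1],[0.5,0,0,0,0,0,-1],[0.5,0,0,0,0,0,-1],[0.5,0,0,0,0,0,-1],[0.5,0,0,0,0,0,-1]]'
python3 -m jog '[[0.5,0,0,0,0,0,-1],[0.5,0,0,0,0,0,-0.2],[0.5,0,0,0,0,0,0],[0.5,0,0,0,0,0,0]]'
python3 - <<'E'
from caps import *
f=grab_frame('wrist')
caps(f,[(575.5,178.6),(578,216.2)])
s=grab_frame('scene')
print([(np.round(d['centre']),round(d['confidence'],2),at_z(s,d['centre'],8)[:2]) for d in tip_of('tube1',s)][:4])
E
python3 go.py 575.5 178.9 82 90
```

```text
time_s: 53.5
position: [597.8, -115.1, 194.7]
eef_rot: [179.9, -0.3, 14.0]
ft_force: [-1.1, 0.2, -0.2]
width: 46.9
grasp_force: 0.0
time_s: 54.5
position: [573.1, 176.3, 189.7]
eef_rot: [-179.9, 0.2, 34.2]
ft_force: [-0.0, -0.3, -0.0]
width: 46.9
grasp_force: 0.0
time_s: 55.5
position: [573.1, 176.0, 189.7]
eef_rot: [-179.8, 0.1, 84.2]
ft_force: [-0.7, 0.2, -1.2]
width: 47.0
grasp_force: 0.0
time_s: 55.9
position: [574.1, 176.1, 191.0]
eef_rot: [-179.9, 0.0, 89.9]
ft_force: [-0.4, 0.9, -0.3]
width: 46.9
grasp_force: 0.0
(575.5, 178.6) pred [287. 208.] seen (np.float32(286.5), np.float32(207.5)) 15.4 13.6 [575.1 179. ]
(578, 216.2) pred [290.4 159.8] seen (np.float32(288.5), np.float32(158.5)) 14.1 14.1 [576.6 217.2]
[(array([358., 262.]), 0.8, array([597.1, 222.3])), (array([248., 208.]), 0.76, array([ 600.1, -115.9])), (array([343., 248.]), 0.68, array([575.7, 168.7]))]
wz -0.01 after-turn [0.054 0.023 2.189] before-turn [0.054 0.024 2.189] q7 -17.8
```

```bash
python3 -m jog '[[0.5,0.055,0.022,0.3,0,0,0],[0.5,0,0,0.6,0,0,0],[0.5,0,0,0.6,0,0,0],[0.5,0,0,0.4,0,0,0],[0.5,0,0,0.29,0,0,0],[0.5,0,0,0,0,0,0],[0.5,0,0,0,0,0,0],[0.1,0,0,0,0,0,0],[0.1,0,0,0,0,0,0],[0.1,0,0,0,0,0,0]]' 15
python3 -m jog '[[0.1,0,0,0,0,0,0],[0.1,0,0,0,0,0,0],[0.1,0,0,0,0,0,0]]'
python3 -m jog '[[0.1,0,0,-0.3,0,0,0],[0.1,0,0,-0.5,0,0,0],[0.1,0,0,-0.6,0,0,0],[0.1,0,0,-0.8,0,0,0],[0.1,0,0,0,0,0,0]]'
python3 go.py 567.3 -121.8 190 14
```

```text
time_s: 57.05
position: [576.1, 179.1, 83.0]
eef_rot: [179.9, -0.0, 90.0]
ft_force: [0.3, 0.3, -0.5]
width: 26.4
grasp_force: 0.0
time_s: 57.35
position: [576.0, 179.1, 82.7]
eef_rot: [180.0, -0.0, 90.0]
ft_force: [0.0, 0.0, 4.2]
width: 20.4
grasp_force: 15.0
time_s: 57.85
position: [579.0, 180.0, 197.1]
eef_rot: [179.5, -0.2, 90.0]
ft_force: [0.8, -0.3, 0.5]
width: 20.5
grasp_force: 15.0
wz 15.2 after-turn [-1.687  5.799  0.142] before-turn [-6.036 -0.234  0.121] q7 -18.0
```

```bash
python3 -m jog '[[0.1,-0.6,-0.06,-0.2,0,0,0],[0.1,-0.9,-0.06,-0.2,0,0,0],[0.1,-1,-0.04,0,0,0,0],[0.1,-1,-0.04,0,0,0,0],[0.1,-1,-0.03,0,0,0,0],[0.1,-0.9,0,0,0,0,0],[0.1,-0.5,0,0,0,0,0],[0.1,-0.14,0,0,0,0,0],[0.1,0,0,0,0,0,1],[0.1,0,0,0,0,0,1]]'
python3 -m jog '[[0.1,0,0,0,0,0,1],[0.1,0,0,0,0,0,1],[0.1,0,0,0,0,0,1],[0.1,0,0,0,0,0,1],[0.1,0,0,0,0,0,1],[0.1,0,0,0,0,0,1],[0.1,0,0,0,0,0,1],[0.1,0,0,0,0,0,1],[0.1,0,0,0,0,0,1],[0.1,0,0,0,0,0,1]]'
python3 -m jog '[[0.1,0,0,0,0,0,1],[0.1,0,0,0,0,0,1],[0.1,0,0,0,0,0,1],[0.1,0,0,0,0,0,0.2],[0.1,0,0,0,0,0,0],[0.1,0,0,0,0,0,0]]'
python3 go.py 567.3 -121.8 150 14
```

```text
time_s: 58.85
position: [563.9, -121.3, 211.4]
eef_rot: [-179.9, -0.1, 79.9]
ft_force: [0.8, -0.8, -1.0]
width: 20.6
grasp_force: 15.0
time_s: 59.85
position: [564.0, -120.4, 211.3]
eef_rot: [-179.9, 0.0, 30.0]
ft_force: [0.2, -0.2, -0.7]
width: 20.6
grasp_force: 15.0
time_s: 60.45
position: [564.1, -122.0, 211.9]
eef_rot: [-180.0, 0.0, 14.1]
ft_force: [0.7, -0.1, -1.0]
width: 20.8
grasp_force: 15.0
wz 0.03 after-turn [0.063 0.011 1.237] before-turn [0.063 0.012 1.237] q7 -51.0
```

```bash
python3 -m jog '[[0.1,0.06,0.01,0.3,0,0,0],[0.1,0,0,0.5,0,0,0],[0.1,0,0,0.4,0,0,0],[0.1,0,0,0.1,0,0,0],[0.1,0,0,0,0,0,0],[0.1,0,0,0,0,0,0]]'
python3 go.py 567.3 -121.8 106 14
```

```text
time_s: 61.05
position: [567.6, -123.0, 147.5]
eef_rot: [180.0, -0.1, 14.0]
ft_force: [-0.2, 0.1, -0.4]
width: 20.6
grasp_force: 15.0
wz -0.0 after-turn [-0.001 -0.026  0.831] before-turn [-0.002 -0.026  0.831] q7 -48.8
```

```bash
python3 -m jog '[[0.1,0,-0.02,0.3,0,0,0],[0.1,0,0,0.25,0,0,0],[0.1,0,0,0.15,0,0,0],[0.1,0,0,0.13,0,0,0],[0.1,0,0,0,0,0,0],[0.1,0,0,0,0,0,0]]'
python3 go.py 567.3 -121.8 88.5 14
```

```text
time_s: 61.65
position: [567.3, -121.9, 105.7]
eef_rot: [180.0, -0.0, 14.0]
ft_force: [1.5, 0.2, -1.1]
width: 20.1
grasp_force: 15.0
wz -0.0 after-turn [ 0.001 -0.001  0.345] before-turn [ 0.    -0.001  0.345] q7 -47.4
```

Foot is 17 mm inside the hole with no load; push home, release and go for the third.

```bash
python3 -m jog '[[0.1,0,0,0.15,0,0,0],[0.1,0,0,0.12,0,0,0],[0.1,0,0,0.08,0,0,0],[0.1,0,0,0.03,0,0,0],[0.1,0,0,0,0,0,0],[0.1,0,0,0,0,0,0]]'
python3 -m jog '[[0.5,0,0,0,0,0,0],[0.5,0,0,0,0,0,0],[0.5,0,0,0,0,0,0],[0.5,0,0,-0.7,0,0,0],[0.5,0,0,-1,0,0,0],[0.5,0,0,-0.4,0,0,0],[0.5,0,0,0,0,0,0]]'
python3 go.py 578 216.5 190 90
```

```text
time_s: 62.25
position: [567.9, -122.2, 88.0]
eef_rot: [180.0, -0.1, 14.0]
ft_force: [-0.1, 0.4, 11.1]
width: 20.2
grasp_force: 15.0
time_s: 62.95
position: [568.7, -122.4, 194.5]
eef_rot: [179.9, -0.3, 14.0]
ft_force: [0.3, -0.4, 0.1]
width: 47.1
grasp_force: 0.0
wz -15.2 after-turn [6.778 0.185 0.091] before-turn [ 1.819 -6.533  0.085] q7 -50.4
```

```bash
python3 -m jog '[[0.5,0.23,-0.7,0,0,0,0],[0.5,0.26,-1,0,0,0,0],[0.5,0.27,-1,0,0,0,0],[0.5,0.27,-1,0,0,0,0],[0.5,0.27,-1,0,0,0,0],[0.5,0.27,-1,0,0,0,0],[0.5,0.25,-0.8,0,0,0,-1],[0.5,0,0,0,0,0,-1],[0.5,0,0,0,0,0,-1],[0.5,0,0,0,0,0,-1]]'
python3 -m jog '[[0.5,0,0,0,0,0,-1],[0.5,0,0,0,0,0,-1],[0.5,0,0,0,0,0,-1],[0.5,0,0,0,0,0,-1],[0.5,0,0,0,0,0,-1],[0.5,0,0,0,0,0,-1],[0.5,0,0,0,0,0,-1],[0.5,0,0,0,0,0,-1],[0.5,0,0,0,0,0,-1],[0.5,0,0,0,0,0,-1]]'
python3 -m jog '[[0.5,0,0,0,0,0,-1],[0.5,0,0,0,0,0,-0.2],[0.5,0,0,0,0,0,0],[0.5,0,0,0,0,0,0]]'
python3 - <<'E'
from caps import *
f=grab_frame('wrist')
caps(f,[(578,216.4)])
print([(np.round(d['centre']),round(d['confidence'],2),at_z(f,d['centre'],8)[:2]) for d in tip_of('tube1',f)][:4])
E
python3 go.py 577.6 216.7 82 90
```

```text
time_s: 63.95
position: [575.0, 207.1, 189.5]
eef_rot: [-180.0, 0.2, 34.3]
ft_force: [-0.4, 0.2, -0.2]
width: 46.9
grasp_force: 0.0
time_s: 64.95
position: [575.1, 206.5, 189.6]
eef_rot: [-179.8, 0.1, 84.2]
ft_force: [-0.5, 0.6, 0.1]
width: 46.8
grasp_force: 0.0
time_s: 65.35
position: [576.0, 206.7, 190.9]
eef_rot: [-179.9, 0.0, 89.9]
ft_force: [-0.0, -0.2, -0.1]
width: 47.0
grasp_force: 0.0
(578, 216.4) pred [287.7 199.1] seen (np.float32(285.5), np.float32(197.5)) 14.3 13.7 [576.3 217.7]
[(array([286., 172.]), 0.85, array([577. , 217.2])), (array([286., 190.]), 0.44, array([576.7, 197.4]))]
wz -0.01 after-turn [0.198 0.028 2.186] before-turn [0.199 0.029 2.186] q7 -19.9
```

```bash
python3 -m jog '[[0.5,0.2,0.02,0.3,0,0,0],[0.5,0,0,0.6,0,0,0],[0.5,0,0,0.6,0,0,0],[0.5,0,0,0.4,0,0,0],[0.5,0,0,0.29,0,0,0],[0.5,0,0,0,0,0,0],[0.5,0,0,0,0,0,0],[0.1,0,0,0,0,0,0],[0.1,0,0,0,0,0,0],[0.1,0,0,0,0,0,0]]' 15
python3 -m jog '[[0.1,0,0,0,0,0,0],[0.1,0,0,0,0,0,0],[0.1,0,0,0,0,0,0]]'
python3 -m jog '[[0.1,0,0,-0.3,0,0,0],[0.1,0,0,-0.5,0,0,0],[0.1,0,0,-0.6,0,0,0],[0.1,0,0,-0.8,0,0,0],[0.1,0,0,-0.3,0,0,0],[0.1,0,0,0,0,0,0]]'
python3 go.py 538 -129.2 210 14
```

```text
time_s: 66.45
position: [578.0, 217.0, 83.0]
eef_rot: [179.9, -0.0, 90.0]
ft_force: [-0.9, -0.3, -0.5]
width: 26.6
grasp_force: 0.0
time_s: 66.75
position: [577.8, 217.0, 82.7]
eef_rot: [179.9, -0.0, 90.0]
ft_force: [-0.9, -0.1, 5.0]
width: 20.5
grasp_force: 15.0
time_s: 67.35
position: [579.0, 217.4, 210.6]
eef_rot: [179.7, -0.1, 90.0]
ft_force: [-0.1, -0.3, -1.0]
width: 20.3
grasp_force: 15.0
wz 15.2 after-turn [-2.473  6.527  0.012] before-turn [-6.932 -0.82  -0.008] q7 -20.8
```

```bash
python3 -m jog '[[0.1,-0.6,-0.1,0,0,0,0],[0.1,-0.9,-0.1,0,0,0,0],[0.1,-1,-0.1,0,0,0,0],[0.1,-1,-0.1,0,0,0,0],[0.1,-1,-0.1,0,0,0,0],[0.1,-0.9,-0.1,0,0,0,0],[0.1,-0.8,-0.1,0,0,0,0],[0.1,-0.5,-0.1,0,0,0,0],[0.1,-0.23,-0.02,0,0,0,0],[0.1,0,0,0,0,0,1]]'
python3 -m jog '[[0.1,0,0,0,0,0,1],[0.1,0,0,0,0,0,1],[0.1,0,0,0,0,0,1],[0.1,0,0,0,0,0,1],[0.1,0,0,0,0,0,1],[0.1,0,0,0,0,0,1],[0.1,0,0,0,0,0,1],[0.1,0,0,0,0,0,1],[0.1,0,0,0,0,0,1],[0.1,0,0,0,0,0,1]]'
python3 -m jog '[[0.1,0,0,0,0,0,1],[0.1,0,0,0,0,0,1],[0.1,0,0,0,0,0,1],[0.1,0,0,0,0,0,1],[0.1,0,0,0,0,0,0.2],[0.1,0,0,0,0,0,0],[0.1,0,0,0,0,0,0]]'
python3 go.py 538 -129.2 150 14
```

```text
time_s: 68.35
position: [535.5, -130.6, 206.3]
eef_rot: [-179.9, 0.0, 84.7]
ft_force: [-0.3, 0.7, -0.3]
width: 20.6
grasp_force: 15.0
time_s: 69.35
position: [536.3, -127.0, 206.3]
eef_rot: [-179.9, 0.0, 34.9]
ft_force: [1.2, 0.3, -0.6]
width: 20.4
grasp_force: 15.0
time_s: 70.05
position: [536.4, -128.3, 206.8]
eef_rot: [-180.0, 0.0, 14.1]
ft_force: [0.3, 1.1, -1.0]
width: 20.7
grasp_force: 15.0
wz 0.03 after-turn [0.026 0.025 1.137] before-turn [0.027 0.026 1.136] q7 -49.1
```

```bash
python3 -m jog '[[0.1,0.026,0.01,0.3,0,0,0],[0.1,0,0,0.4,0,0,0],[0.1,0,0,0.3,0,0,0],[0.1,0,0,0.14,0,0,0],[0.1,0,0,0,0,0,0],[0.1,0,0,0,0,0,0]]'
python3 go.py 538 -129.2 106 14
```

```text
time_s: 70.65
position: [538.2, -129.3, 150.6]
eef_rot: [180.0, -0.0, 14.0]
ft_force: [-0.0, 1.0, 0.1]
width: 20.7
grasp_force: 15.0
wz 0.0 after-turn [-0.004 -0.004  0.892] before-turn [-0.005 -0.004  0.892] q7 -46.8
```

```bash
python3 -m jog '[[0.1,0,0,0.3,0,0,0],[0.1,0,0,0.3,0,0,0],[0.1,0,0,0.15,0,0,0],[0.1,0,0,0.14,0,0,0],[0.1,0,0,0,0,0,0],[0.1,0,0,0,0,0,0]]'
python3 go.py 538 -129.2 88.5 14
```

```text
time_s: 71.25
position: [538.4, -129.2, 106.0]
eef_rot: [180.0, -0.1, 14.0]
ft_force: [1.5, 0.5, -0.2]
width: 20.7
grasp_force: 15.0
wz -0.0 after-turn [-0.007 -0.003  0.351] before-turn [-0.008 -0.003  0.351] q7 -44.9
```

```bash
python3 -m jog '[[0.1,0,0,0.15,0,0,0],[0.1,0,0,0.12,0,0,0],[0.1,0,0,0.08,0,0,0],[0.1,0,0,0.03,0,0,0],[0.1,0,0,0,0,0,0],[0.1,0,0,0,0,0,0]]'
python3 -m jog '[[0.5,0,0,0,0,0,0],[0.5,0,0,0,0,0,0],[0.5,0,0,0,0,0,0],[0.5,0,0,-0.7,0,0,0],[0.5,0,0,-1,0,0,0],[0.5,0,0,-0.9,0,0,0],[1,-0.1,-0.6,-0.1,0,0,0],[1,-0.1,-0.7,0,0,0,0],[1,-0.1,-0.6,0,0,0,0],[1,0,0,0,0,0,-1]]'
python3 -m jog '[[1,0,0,0,0,0,-1],[1,0,0,0,0,0,-1],[1,0,0,0,0,0,-1],[1,0,0,0,0,0,-1],[1,0,0,0,0,0,-1],[1,0,0,0,0,0,-1],[1,0,0,0,0,0,-1],[1,0,0,0,0,0,-1],[1,0,0,0,0,0,-1],[1,0,0,0,0,0,-1]]'
python3 -m jog '[[1,0,0,0,0,0,-1],[1,0,0,0,0,0,-1],[1,0,0,0,0,0,-1],[1,0,0,0,0,0,-1],[1,0,0,0,0,0,-1],[1,0,0,0,0,0,-1],[1,0,0,0,0,0,-1],[1,0,0,0,0,0,0],[1,0,0,0,0,0,0]]'
python3 - <<'E'
from caps import *
f=grab_frame('wrist');save(f,'w12.png');s=grab_frame('scene')
for n,F in(('w',f),('s',s)):
    print(n,[(np.round(d['centre'],1),round(d['confidence'],2),at_z(F,d['centre'],0)[:2]) for d in tip_of('jar',F)][:3])
d=tip_of('jar',f)[0]['centre'];b=at_z(f,d,0);q=proj(f,(b[0],b[1],75));r=np.linalg.norm(proj(f,(b[0]+26,b[1],75))-q)
g=cv2.medianBlur(cv2.cvtColor(f['image'],cv2.COLOR_RGB2GRAY),3);x0,y0=[max(0,int(v)-60) for v in q]
c=cv2.HoughCircles(g[y0:y0+120,x0:x0+120],cv2.HOUGH_GRADIENT,1,20,param1=120,param2=12,minRadius=int(r-4),maxRadius=int(r+5))
print(q,r,[((x+x0,y+y0),rr,at_z(f,(x+x0,y+y0),75)[:2]) for x,y,rr in c[0][:3]] if c is not None else None)
E
```

```text
time_s: 71.85
position: [539.0, -129.6, 87.9]
eef_rot: [179.9, -0.1, 14.0]
ft_force: [-0.4, 0.1, 10.7]
width: 20.5
grasp_force: 15.0
time_s: 72.85
position: [498.2, -35.7, 221.0]
eef_rot: [-179.8, 0.1, 19.5]
ft_force: [0.2, 0.2, -0.2]
width: 75.9
grasp_force: 0.0
time_s: 73.85
position: [499.8, -40.7, 221.2]
eef_rot: [-179.9, 0.0, 69.2]
ft_force: [0.2, -0.0, -0.7]
width: 93.8
grasp_force: 0.0
time_s: 74.75
position: [500.0, -40.7, 221.4]
eef_rot: [-180.0, -0.0, 103.9]
ft_force: [-0.5, -0.2, 0.1]
width: 94.2
grasp_force: 0.0
w [(array([270.7, 110. ]), 0.56, array([468.,  25.]))]
s [(array([319.3, 204.9]), 0.92, array([457.1,  17.6])), (array([350.6, 253.6]), 0.4, array([573.6, 188.7]))]
[267.6 112.9] 29.195374068702517 [((np.float32(269.5), np.float32(109.5)), np.float32(28.6), array([469. ,  28.3]))]
```

```bash
python3 go.py 468.5 27.2 100 104
```

```text
wz -0.01 after-turn [ 1.469 -0.289  2.431] before-turn [ 1.468 -0.289  2.431] q7 17.0
```

```bash
python3 -m jog '[[1,0.5,-0.1,0.1,0,0,0],[1,0.6,-0.1,0.3,0,0,0],[1,0.37,-0.09,0.6,0,0,0],[1,0,0,0.8,0,0,0],[1,0,0,0.6,0,0,0],[1,0,0,0,0,0,0],[1,0,0,0,0,0,0]]'
python3 go.py 468.5 27.2 37 104
```

```text
time_s: 75.7
position: [468.5, 27.1, 101.9]
eef_rot: [-180.0, 0.0, 104.0]
ft_force: [0.3, 0.2, 0.8]
width: 94.0
grasp_force: 0.0
wz -0.01 after-turn [ 0.002 -0.     1.297] before-turn [2.000e-03 1.000e-03 1.297e+00] q7 8.9
```

```bash
python3 -m jog '[[1,0,0,0.4,0,0,0],[1,0,0,0.5,0,0,0],[1,0,0,0.3,0,0,0],[1,0,0,0.1,0,0,0],[1,0,0,0,0,0,0],[0.4,0,0,0,0,0,0],[0.4,0,0,0,0,0,0],[0.4,0,0,0,0,0,0],[0.4,0,0,0,0,0,0],[0.4,0,0,0,0,0,0]]' 20
python3 -m jog '[[0.4,0,0,0,0,0,0],[0.4,0,0,0,0,0,0],[0.4,0,0,0,0,0,0]]'
```

```text
time_s: 76.7
position: [468.6, 27.3, 36.8]
eef_rot: [180.0, -0.0, 104.0]
ft_force: [0.0, 0.3, -0.5]
width: 57.6
grasp_force: 0.0
time_s: 77.0
position: [468.7, 27.3, 36.7]
eef_rot: [180.0, 0.0, 104.0]
ft_force: [0.4, -0.1, 3.1]
width: 51.8
grasp_force: 20.0
```

```bash
python3 -m jog '[[0.4,0,0,-0.2,0,0,0],[0.4,0,0,-0.5,0,0,0],[0.4,0,0,-0.8,0,0,0],[0.4,0,0,-0.8,0,0,0],[0.4,0,0,-0.7,0,0,0],[0.4,0,0,-0.2,0,0,0],[0.4,0,0,0,0,0,0]]' 25
python3 go.py 595.8 -236.3 195 104
```

```text
time_s: 77.7
position: [469.0, 27.3, 197.8]
eef_rot: [179.8, 0.0, 104.0]
ft_force: [-0.4, -0.4, -2.9]
width: 51.5
grasp_force: 25.0
wz 0.0 after-turn [-5.729  1.186  0.056] before-turn [-5.729  1.185  0.061] q7 8.6
```

```bash
python3 -m jog '[[0.4,-0.5,0.1,0,0,0,0],[0.4,-0.8,0.15,0,0,0,0],[0.4,-0.9,0.2,0,0,0,0],[0.4,-0.9,0.2,0,0,0,0],[0.4,-0.9,0.2,0,0,0,0],[0.4,-0.8,0.15,0,0,0,0],[0.4,-0.6,0.13,0,0,0,0],[0.4,-0.33,0.06,0,0,0,0],[0.4,0,0,0,0,0,0],[0.4,0,0,0,0,0,0]]'
python3 - <<'E'
from h import *
np.set_printoptions(precision=1,suppress=True)
for n,z in(('scene',14),('side',14)):
    f=grab_frame(n);save(f,n+'9.png')
    print(n,[(np.round(d['centre'],1),round(d['confidence'],2),at_z(f,d['centre'],z)[:2]) for d in tip_of('tube1',f)][:4],[(np.round(d['centre'],1),at_z(f,d['centre'],14)[:2]) for d in tip_of('tray_bin',f)][:2])
E
python3 go.py 595.8 -236.3 51.5 104
```

```text
time_s: 78.7
position: [594.0, -235.0, 194.2]
eef_rot: [-179.8, -0.2, 104.0]
ft_force: [0.6, 1.1, -2.1]
width: 51.7
grasp_force: 25.0
scene [(array([247.7, 208. ]), 0.7, array([ 606.5, -111.7])), (array([257.3, 197.3]), 0.67, array([ 552.8, -123.6])), (array([252.7, 199.7]), 0.62, array([ 569.4, -126. ]))] [(array([219.8, 252. ]), array([779.8, -48.1])), (array([212.6, 190.9]), array([ 608.5, -239.1]))]
side [(array([289.3, 278.5]), 0.73, array([ 538.2, -141.8])), (array([310.3, 269.5]), 0.53, array([ 594.7, -127.5])), (array([296.3, 266.3]), 0.48, array([ 563.7, -109.5]))] [(array([323. , 302.3]), array([ 598.2, -227.4]))]
wz 0.02 after-turn [-2.300e-02  2.000e-03  2.905e+00] before-turn [-2.400e-02  2.000e-03  2.905e+00] q7 35.1
```

```bash
python3 -m jog '[[0.4,-0.02,0,0.3,0,0,0],[0.4,0,0,0.6,0,0,0],[0.4,0,0,0.6,0,0,0],[0.4,0,0,0.5,0,0,0],[0.4,0,0,0.4,0,0,0],[0.4,0,0,0.2,0,0,0],[0.4,0,0,0.15,0,0,0],[0.4,0,0,0.08,0,0,0],[0.4,0,0,0,0,0,0],[0.4,0,0,0,0,0,0]]'
python3 go.py 595.8 -236.3 51.2 104
```

```text
time_s: 80.0
position: [596.4, -237.5, 56.0]
eef_rot: [179.9, 0.0, 104.0]
ft_force: [-0.2, 0.9, -2.5]
width: 51.6
grasp_force: 25.0
wz -0.0 after-turn [ 0.027 -0.005  0.095] before-turn [ 0.027 -0.005  0.095] q7 35.6
```

```bash
python3 -m jog '[[0.4,0,0,0.05,0,0,0],[0.4,0,0,0.04,0,0,0],[0.4,0,0,0,0,0,0],[0.4,0,0,0,0,0,0]]'
python3 -m jog '[[0.4,0,0,0.02,0,0,0],[0.4,0,0,0,0,0,0],[0.4,0,0,0,0,0,0]]'
```

```text
time_s: 80.4
position: [596.0, -237.5, 50.8]
eef_rot: [180.0, 0.0, 104.0]
ft_force: [-0.1, 0.1, -0.5]
width: 52.0
grasp_force: 25.0
time_s: 80.7
position: [596.1, -237.5, 50.8]
eef_rot: [180.0, 0.0, 104.0]
ft_force: [-0.4, 0.5, 5.5]
width: 51.5
grasp_force: 25.0
```

```bash
python3 -m jog '[[0.68,0,0,0,0,0,0],[0.68,0,0,0,0,0,0],[0.68,0,0,0,0,0,0],[0.68,0,0,-0.4,0,0,0],[0.68,0,0,-0.8,0,0,0],[0.68,0,0,-1,0,0,0],[0.68,0,0,-1,0,0,0],[0.68,-0.8,0,-0.3,0,0,0],[0.68,-0.8,0,0,0,0,0],[0.68,0,0,0,0,0,0]]'
python3 -m jog '[[0.68,0,0,0,0,0,0],[0.68,0,0,0,0,0,0],[0.68,0,0,0,0,0,0]]'
python3 - <<'E'
from rack import *
fs={n:grab_frame(n) for n in('wrist','scene','side')}
for n,f in fs.items():
    for l,z in(('jar',14),('tube1',14),('tray_grip',101),('tray_holes',48),('rack',0)):
        print(n,l,[(np.round(d['centre'],1),round(d['confidence'],2),at_z(f,d['centre'],z)[:2]) for d in tip_of(l,f)][:3])
    save(f,n+'_end.png')
from caps import caps
caps(fs['wrist'],[(596.6,-114.6),(567.6,-122),(538.5,-129.3)],z=114)
E
```

```text
time_s: 81.7
position: [614.3, -322.6, 225.1]
eef_rot: [-180.0, 0.4, 103.6]
ft_force: [-1.2, -0.7, -0.6]
width: 64.1
grasp_force: 0.0
time_s: 82.0
position: [615.2, -313.1, 224.2]
eef_rot: [-180.0, -0.1, 104.1]
ft_force: [-0.4, 0.3, -0.2]
width: 64.0
grasp_force: 0.0
wrist jar [(array([283.4, 105.4]), 0.73, array([ 595.2, -238.9]))]
wrist tube1 []
wrist tray_grip [(array([283.3,  37.4]), 0.91, array([ 582.4, -187.5]))]
wrist tray_holes []
wrist rack []
scene jar [(array([213.8, 187.7]), 0.85, array([ 595. , -247.5]))]
scene tube1 [(array([248.2, 201.2]), 0.67, array([ 582.4, -130.9])), (array([256.4, 197.5]), 0.61, array([ 555.1, -124.9]))]
scene tray_grip [(array([230.3, 167.8]), 0.78, array([ 588.3, -186.3]))]
scene tray_holes [(array([254.5, 190. ]), 0.9, array([ 568.2, -120.1])), (array([251.3, 267.3]), 0.51, array([799. ,  67.2]))]
scene rack [(array([352.8, 253.4]), 0.95, array([569.5, 192.4]))]
side jar [(array([321.7, 306.6]), 0.92, array([ 592. , -238.1]))]
side tube1 [(array([297.6, 270. ]), 0.61, array([ 564. , -121.5])), (array([286.5, 277.5]), 0.46, array([ 532.3, -137.3])), (array([307.1, 268.6]), 0.38, array([ 587.8, -122.9]))]
side tray_grip [(array([308.9, 266.1]), 0.75, array([ 574.5, -182.8])), (array([230.4, 147.2]), 0.63, array([469. , 287.7])), (array([288.9, 278.5]), 0.47, array([ 522.8, -205.7]))]
side tray_holes [(array([295.6, 260.8]), 0.69, array([ 559.6, -119. ]))]
side rack [(array([276.3, 186.7]), 0.69, array([581.4, 201.6])), (array([308.6, 266. ]), 0.51, array([ 596.6, -105.2]))]
(596.6, -114.6) pred [328.9 -71.9] seen (np.float32(322.5), np.float32(14.5)) 17.3 15.2 [ 607.1 -167.4]
(567.6, -122) [285.6 -71.8] none
(538.5, -129.3) pred [242.2 -71.8] seen (np.float32(253.5), np.float32(27.5)) 16.0 15.4 [ 559.8 -188.3]
```

```bash
python3 -c "
from rig import job
print(job.close_job())"
```

```text
the job is handed in; nothing more can be done
None
```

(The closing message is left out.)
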